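# Refit the delivery spout of a stovetop steam boiler

### The arm

A 6-joint arm with a two-finger parallel gripper is mounted at the origin on a cart in front of the work surface, level with it; the furniture and walls round the work are solid. World frame = base frame: x ahead of the robot, y to its left, z up, the work surface at z = 0. Lengths are in m, angles in rad, forces in N, time in s.
With the tool pointing down it reaches from about 0.375 to 0.9 m from the base axis. Payload 3.1 kg.
Tool frame: the origin (TCP) lies midway between the tips of the shut fingers; the grasp point (between the pads) lies 19 mm behind it; x points along the fingers, z is the direction in which the jaws open and shut, and the axes are right-handed (so a half turn about x gives the same grasp; the last joint's range is limited). The gripper opens to 87 mm and grips with 3 to 60 N. Pads are 19 mm wide; open, the fingers measure 117 mm over their backs; the gripper's body (75 mm by 190 mm) begins 51 mm behind the grasp point.
Start: joints at [1.004, 0.527, 1.433, -0, 1.181, -0.178], TCP at [0.237, 0.578, 0.223] pointing down, gripper open.
Joint ranges: [-3.08, 3.08], [-0.75, 2.2], [0.22, 2.44], [-1.43, 4.57], [0, 2.65], [-2.85, 2.85]. Speed limits (rad/s): [2.79, 2.79, 3.14, 3.14, 3.14, 3.14].

### API

Orientations are given as a unit quaternion [x, y, z, w].
In Python, from rig import readout, imaging, robot gives the robot as it stands. The module is installed in compiled form; this text tells all that it offers.
- The arm moves only by the tool play_rows, never from a script. Its argument "rows" is text: rows parted by semicolons, each of 7 numbers parted by spaces: the turn, a rotation vector about the tool's x, y, z in rad, then the shift along the tool's x, y, z in mm, then the closure, from 0 (fully open) to 1 (shut). In form: ax ay az tx ty tz gripper; .... A call has 1 to 8 rows; each row shifts and turns the commanded pose from where the row before left it, along the tool's axes as they then stand; what a row does not reach is not made up. A row lasts 1/12 s, in which the tool goes at most 41.7 mm and 7.16 degrees, less where a joint would pass 70% of its speed; a pose out of reach is approached as far as the arm can. A call with a gripper value outside its range is refused whole. The fingers move at their own pace and stop on an object; "squeeze" is the grip in N (left out, the last holds). Time passes only in rows, so rows that do not move let the fingers close. It gives the time, the measured TCP pose, the force and the opening at its end, in the units of the state.
- readout.get_obs(): the state, without advancing time (a new reading comes with each control period).
- imaging.camera(name): name is "scene" or "top"; returns the picture (384x512x3 uint8, blue, green, red); there is no depth.
- imaging.camera_info(name): a dict with "K" (3x3 intrinsics, pixels), "k1" (the pictures are not rectified: a ray, as slopes to the right and down, at radius r is drawn at 1 + k1 r^2 times it, then the intrinsics apply), "world_to_cam" (4x4, takes a point from world to camera coordinates). Camera axes: x right, y down, z forward; pixel columns grow to the right and rows downward; lengths in m; the calibration is good to about 2 mm. A picture is of the moment at which its call begins. camera_info takes no time and is no camera call.
- robot.hand_in(): hands the job in, once; it reports no verdict.
The state is a dict: "time": time; "q": joint angles; "joint_velocities": joint speeds; "joint_torque": joint torques, N m; "position": TCP position; "tool_rot": TCP orientation; "ft_force": force on the tool from outside, world axes, zero at the start; "moment": the same for the moment, N m; "grip_width": finger opening in m.
Only numpy, scipy, OpenCV 4.12 (cv2) and the standard library are available. Lean on these libraries where they do the work, as an engineer would, in place of code of your own. Each camera call takes 0.05 s, during which the arm holds its last target. There are 200 camera calls.

### The job

The spout of the steam boiler on the hob has been off for descaling: swing it round so that its outlet is over the middle of the mug, then run its brass union nut down clockwise by hand, fingers on the knurled collar, until it is snug, that is until the washer makes it clearly stiffer. Then take the blue-handled spanner to the nut's hexagon for the last bit up to its stop, and lay the spanner back flat on the cork mat. Leave the mug and the things standing round the boiler where they are, with the spout still over the mug at the end.

Things in the scene. Friction and masses are not known exactly. Their poses are not given: they have to be found in the camera images.
- boiler: Small stainless stovetop steam boiler, fixed, 116 mm across at the foot. Origin: centre of its underside on the hob glass (z = 0), z up along the axis. Carrying handle at its side, to 101 mm from the axis and 90 mm high. Its top is 102 mm high at the rim (113 mm across), 112 mm at 45 mm from the axis, 126 mm at the neck.
- spout (a joint): Angle of the delivery spout about the boiler's axis, rad: 0 along the boiler's -x, growing counter-clockwise from above, -1.7 to 1.7. It stays where left; 0.12 N m swings it. Steel tube, 14 mm diameter, level with its centre line 176 mm above the boiler's origin out to 123 mm from the axis, then curving down. Its hub on the axis is 25 mm across, 187 mm high.
- spout_outlet (a point): Centre of the spout's downward mouth (black nozzle 18 mm across), 145 mm from the boiler's axis, 120 mm above the boiler's origin.
- spout_grip (a point): Point on the centre line of the level tube, 105 mm from the boiler's axis, 176 mm above the boiler's origin; its x axis points along the tube to the boiler's axis. Good place to take the tube (14 mm) from above and swing it.
- nut: Brass union nut, captive on the boiler's neck under the spout hub. Origin: centre of its underside, 130 mm above the boiler's origin when tight, up to 3 mm more when loose. Lower 14 mm: hexagon, 50 mm across flats, 58 over corners; two flats face the nut's +y and -y, two corners its +x and -x. Upper 16 mm (14 to 30 mm up): round knurled collar, 46 mm diameter.
- nut_turn (a joint): How far the nut has been turned, rad: grows as it is turned clockwise from above (tightening); 0 loosest. It runs easily (0.2 N m) up to 2.5, where it meets the washer (snug); from there it is stiff (about 0.6 N m) up to the stop at 3.1 (tight). It stays where left. It sinks 6 mm a turn.
- nut_collar (a point): Point on the nut's axis at mid height of the knurled collar, 22 mm above the nut's origin.
- spanner: Flat open-ended spanner, 190 mm long, 0.2 kg: steel head 12 mm thick, 83 mm wide, straight jaw 53 mm wide with flared tips; blue handle 22 mm wide, 14 mm thick. Origin: underside, where the nut's axis sits with the jaw home. +x points out of the jaw (jaw tips x = 26 mm, jaw floor -30 mm), handle from x = -56 to -168 mm, z up. It lies flat on the cork mat.
- spanner_grip (a point): Point inside the handle at x = -90 mm, half its thickness (7 mm above the spanner's underside); take the handle here across its 22 mm width. The centre of mass lies about 20 mm nearer the jaw.
- cork_mat: Cork mat, fixed, 300 mm (its x) by 160 mm (its y), 6 mm thick, on the hob glass. Origin: centre of its underside.
- mug: White mug, 80 mm across and 91 mm high, handle towards its own -y reaching 72 mm from the cup's axis. Origin: on the hob glass, 16 mm from the cup's axis (the axis is at y = +16 mm).
- mug_mouth (a point): Centre of the mug's mouth, 90 mm above its foot; opening about 70 mm across.
- pepper_mill: White pepper mill, 66 mm across and 187 mm high, standing beside or behind the boiler. Origin: centre of its underside.
- sugar_bowl: Round lidded sugar bowl, 112 mm across and 98 mm high, standing beside or behind the boiler. Origin: centre of its underside.
- tea_caddy: Green tea caddy with a wooden lid, 77 mm across and 115 mm high, standing beside or behind the boiler. Origin: centre of its underside.

How it is judged:
By the outcome, as a careful person would: the job done as asked, in the order asked, and still so for the second after the job is handed in, with the robot touching nothing.
It also fails if it takes over 72 s, if anything falls off the work surface, if the arm or the gripper's body presses on something with over 40 N, if the wrist force passes 120 N, or if a joint passes its speed limit or range.

## Working session

There is one attempt and no reset: what is moved stays moved. The work goes in short steps, Python scripts to look and compute and a tool call to move; the robot and the scene stay as the last step left them, time stands still between calls to the robot, and variables do not carry over. Pictures are saved under pics/ and viewed, about 8 in all and at most 12, crops included, and the job is handed in when it is done.

Besides the shell and the picture viewer there is one more tool, called by a JSON object that holds its "fn" and its "kwargs", one argument or row to a line. play_rows: Moves the arm, as the interface text tells. Its arguments: {"type":"object","properties":{"rows":{"type":"string"},"squeeze":{"type":"number"}},"required":["rows"]}

```bash
mkdir -p pics; ls
cat > h.py <<'E'
import numpy as np, cv2
from rig import readout, imaging, robot
from scipy.spatial.transform import Rotation as R
np.set_printoptions(precision=4,suppress=True)
def ray(cam,uv):
    I=imaging.camera_info(cam);K=np.array(I["K"]);T=np.array(I["world_to_cam"])
    uv=np.atleast_2d(uv).astype(float)
    d=np.c_[(uv[:,0]-K[0,2])/K[0,0],(uv[:,1]-K[1,2])/K[1,1]]
    s=d.copy()
    for _ in range(20): s=d/(1+I["k1"]*(s**2).sum(1,keepdims=True))
    D=np.c_[s,np.ones(len(s))]@T[:3,:3]
    return -T[:3,:3].T@T[:3,3],D
def onz(cam,uv,z):
    c,D=ray(cam,uv);return c+D*((z-c[2])/D[:,2])[:,None]
def proj(cam,P):
    I=imaging.camera_info(cam);K=np.array(I["K"]);T=np.array(I["world_to_cam"])
    p=np.atleast_2d(P)@T[:3,:3].T+T[:3,3];s=p[:,:2]/p[:,2:]
    s=s*(1+I["k1"]*(s**2).sum(1,keepdims=True));return s@K[:2,:2].T+K[:2,2]
def tri(u1,u2):
    a,A=ray("scene",u1);b,B=ray("top",u2);A,B=A[0],B[0]
    t=np.linalg.lstsq(np.c_[A,-B],b-a,rcond=None)[0]
    p,q=a+A*t[0],b+B*t[1];return (p+q)/2,np.linalg.norm(p-q)
def snap(cam,name):
    im=imaging.camera(cam);cv2.imwrite(f"pics/{name}.png",im);return im
E
python3 - <<'E'
from h import *
for c in("scene","top"):
    im=snap(c,c+"0");I=imaging.camera_info(c);print(c,I["K"],I["k1"],I["world_to_cam"])
a=cv2.imread("pics/scene0.png");b=cv2.imread("pics/top0.png")
print(readout.get_obs())
E
```

```text
pics
scene [[402.1098   0.     259.8861]
 [  0.     402.1098 190.1718]
 [  0.       0.       1.    ]] 0.031392298460210286 [[ 0.8373 -0.5467  0.0059 -0.4636]
 [-0.2849 -0.4455 -0.8487  0.3042]
 [ 0.4666  0.709  -0.5288  0.9457]
 [ 0.      0.      0.      1.    ]]
top [[495.8633   0.     254.8509]
 [  0.     495.8633 192.4339]
 [  0.       0.       1.    ]] -0.15665550590047647 [[-0.0257 -0.9997 -0.0006  0.0771]
 [-0.9954  0.0257 -0.092   0.6138]
 [ 0.092  -0.0018 -0.9958  1.4909]
 [ 0.      0.      0.      1.    ]]
{'time': 0.1, 'q': array([ 1.0035,  0.5284,  1.4338, -0.    ,  1.1814, -0.1785]), 'joint_velocities': array([ 0.0003, -0.0014, -0.0026,  0.0014,  0.0009,  0.0021]), 'joint_torque': array([ -0.0006, -44.099 , -17.7151,   0.0635,   0.0534,  -0.    ]), 'position': array([0.2365, 0.5778, 0.2217]), 'tool_rot': array([-0.3943,  0.5878,  0.3937,  0.5865]), 'ft_force': array([-0.3753, -0.724 , -0.2107]), 'moment': array([-0.0257, -0.0102,  0.0273]), 'grip_width': 0.08723223852823783}
```

Run:
```python
import cv2
for n in("scene0","top0"): cv2.imwrite(f"pics/{n}_b.png",cv2.resize(cv2.imread(f"pics/{n}.png"),(800,600),interpolation=cv2.INTER_CUBIC))
```

```text
(no output)
```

View pics/scene0_b.png

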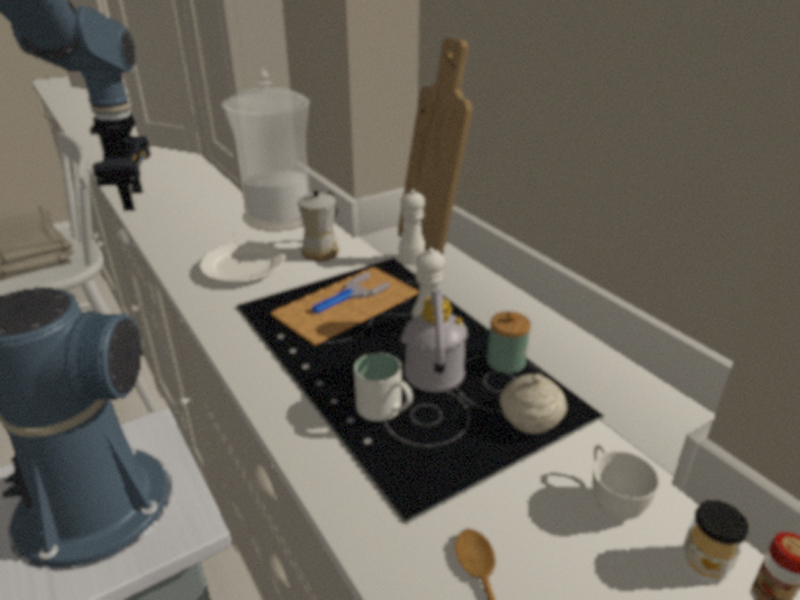

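View pics/top0_b.png

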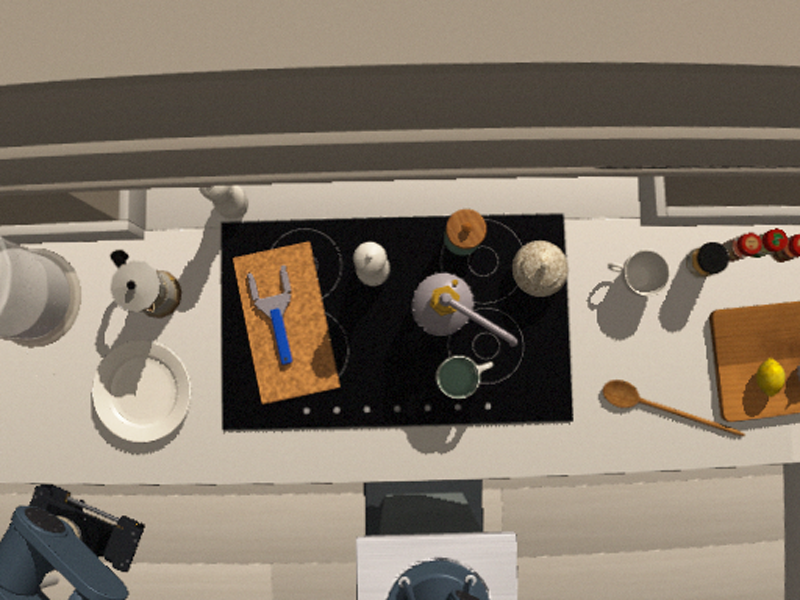

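The scene view shows the boiler with spout, the mug in front of it, and the caddy, mill and sugar bowl behind. In the top view (800 px scale) the boiler is about (445,303), the outlet (515,343), the mug (458,377) and the spanner (275,315) with its jaw away from the robot. I'll zoom in for measuring.

Run:
```python
import cv2,numpy as np
b=cv2.imread("pics/top0.png")[125:265,140:370];a=cv2.imread("pics/scene0.png")[155:285,165:370]
cv2.imwrite("pics/cropT.png",cv2.resize(b,(790,481),interpolation=cv2.INTER_CUBIC))
b=cv2.imread("pics/top0.png")[160:265,255:355]
A=cv2.resize(a,None,fx=3.8,fy=3.8,interpolation=cv2.INTER_CUBIC)
cv2.imwrite("pics/cropS.png",A)
from h import *
im=cv2.imread("pics/top0.png");h=cv2.cvtColor(im,cv2.COLOR_BGR2HSV)
def blobs(n,m,z,k=3,r=(0,384,0,512)):
    mm=np.zeros_like(m);mm[r[0]:r[1],r[2]:r[3]]=m[r[0]:r[1],r[2]:r[3]]
    c,_=cv2.findContours(mm,0,2)
    for q in sorted(c,key=cv2.contourArea)[::-1][:k]:
        M=cv2.minAreaRect(q);print(n,cv2.contourArea(q),M,onz("top",[M[0]],z))
blobs("blue",cv2.inRange(h,(105,130,60),(130,255,255)),.013,1,(150,260,140,220))
blobs("cork",cv2.inRange(h,(5,80,80),(20,255,255)),.006,1,(150,260,140,220))
blobs("brass",cv2.inRange(h,(18,120,90),(32,255,255)),.16,3,(160,220,255,320))
blobs("muggreen",cv2.inRange(h,(60,30,30),(95,255,255)),.09,2,(215,260,270,320))
```

```text
blue 193.0 ((179.2652130126953, 214.66700744628906), (35.45937728881836, 6.604308605194092), 77.19573211669922) [[0.554  0.2968 0.013 ]]
cork 4742.0 ((182.5786590576172, 205.9835662841797), (96.04503631591797, 51.51426696777344), 78.19756317138672) [[0.5811 0.2871 0.006 ]]
brass 103.0 ((284.2500305175781, 191.75001525878906), (18.384775161743164, 16.26345443725586), 45.0) [[ 0.6032 -0.0209  0.16  ]]
brass 6.5 ((290.5, 180.5), (3.0, 3.0), 90.0) [[ 0.6345 -0.0394  0.16  ]]
muggreen 333.5 ((293.5, 241.0), (22.0, 23.0), 90.0) [[ 0.4646 -0.0478  0.09  ]]
```

View pics/cropT.png

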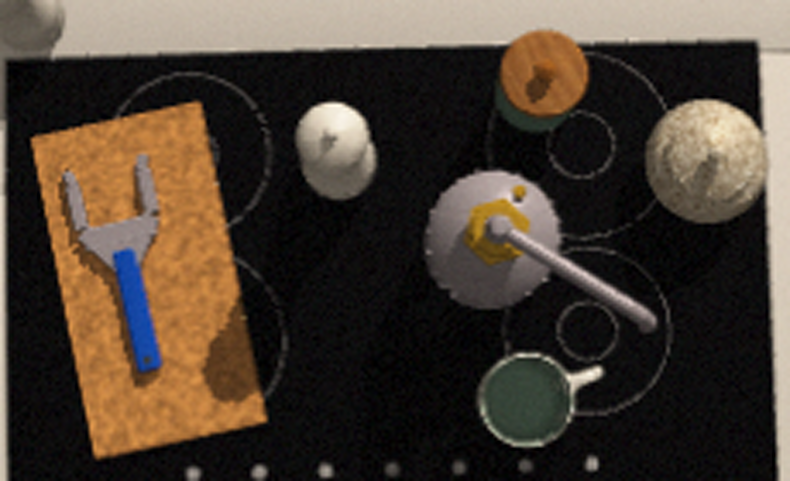

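View pics/cropS.png

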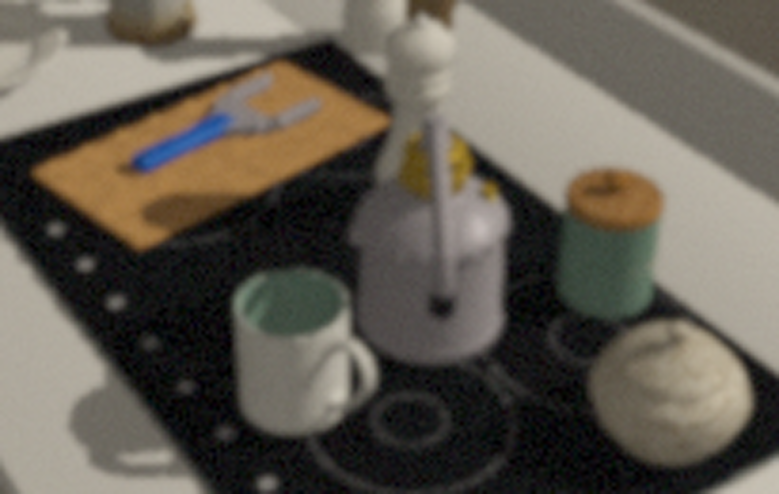

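The crops show the hub at crop (500,229), the spout end at (650,325), the mug ring centred at (527,399), the spanner jaw tips at (70,172) and (143,157), and the handle end at (148,365). Now I'll turn these into positions.

```bash
cat >> h.py <<'E'
def fr(pts,org=(140,125),s=3.435): return (np.array(pts,float)+.5)/s+np.array(org)-.5
E
python3 - <<'E'
from h import *
im=cv2.imread("pics/top0.png");h=cv2.cvtColor(im,cv2.COLOR_BGR2HSV)
hub=onz("top",fr([(500,229)]),.187)[0]
bc=onz("top",fr([(493,239)]),.102)[0]
print("hub",hub,"body",bc)
t=onz("top",fr([(540,251),(580,275),(620,299)]),.176);print(t, [np.hypot(*(p-hub)[:2]) for p in t])
for p in t: print(np.degrees(np.arctan2(*(p-hub)[1::-1])))
print("outlet tri",tri([165+441/3.8,155+306/3.8],fr([(650,325)])[0]))
mug=onz("top",fr([(527,399)]),.091)[0];print("mug",mug, mug-hub, np.hypot(*(mug-hub)[:2]),np.degrees(np.arctan2(*(mug-hub)[1::-1])))
print("mill",onz("top",fr([(332,132)]),.175), onz("top",fr([(337,165)]),.02))
# scene checks
print("mug scene", onz("scene",[[165+292/3.8,155+300/3.8]],.091),"hub scene",onz("scene",[[165+432/3.8,155+117/3.8]],.187))
S=onz("top",fr([(70,172),(143,157),(78,228),(158,213),(124,250),(148,365)]),.018);print(S)
E
```

```text
hub [ 0.6019 -0.0219  0.187 ] body [ 0.6014 -0.021   0.102 ]
[[ 0.5843 -0.0542  0.176 ]
 [ 0.5641 -0.0858  0.176 ]
 [ 0.5439 -0.1175  0.176 ]] [np.float64(0.03684022377497831), np.float64(0.07431033017341865), np.float64(0.11181666099047097)]
-118.5131744538187
-120.56849662902147
-121.23978180731311
outlet tri (array([ 0.5225, -0.1476,  0.1253]), np.float64(0.0035417868286027015))
mug [ 0.4653 -0.0465  0.091 ] [-0.1366 -0.0246 -0.096 ] 0.13882141981365725 -169.7855200589998
mill [[0.6854 0.111  0.175 ]] [[0.6791 0.1125 0.02  ]]
mug scene [[ 0.4627 -0.0499  0.091 ]] hub scene [[ 0.596  -0.0276  0.187 ]]
[[0.6795 0.355  0.018 ]
 [0.6914 0.2881 0.018 ]
 [0.6284 0.348  0.018 ]
 [0.6401 0.2751 0.018 ]
 [0.6074 0.3063 0.018 ]
 [0.5035 0.286  0.018 ]]
```

```bash
cat >> h.py <<'E'
def wrap(a): return (a+180)%360-180
def state():
    o=readout.get_obs();M=R.from_quat(o["tool_rot"]).as_matrix()
    print("t",round(o["time"],2),"pos",o["position"],"psi",round(np.degrees(np.arctan2(M[1,2],M[0,2])),2),"xdown",M[:,0],"q",o["q"],"F",o["ft_force"],"Mo",o["moment"],"w",round(o["grip_width"],4))
    return o,M
def go(p,psi=None):
    "tool-frame shift (mm) in present axes, and turn about tool x (cw +) to reach p, psi(deg)"
    o,M=state();s=M.T@(np.array(p)-o["position"])*1000;print("shift",s,"|",np.linalg.norm(s))
    if psi is not None:
        d=-wrap(psi-np.degrees(np.arctan2(M[1,2],M[0,2])));print("turn",np.radians(d),"or half-turned",np.radians(wrap(d+180)),"q6",o["q"][5])
    # tilt fix (rotvec in tool axes to bring x to straight down)
    ax=np.cross(M[:,0],[0,0,-1]);print("tilt fix rotvec",M.T@ax)
E
python3 - <<'E'
from h import *
d=np.radians(-121.2);go([.602+.105*np.cos(d),-.0215+.105*np.sin(d),.24],-31.2)
im=cv2.imread("pics/top0.png");g=cv2.cvtColor(im,cv2.COLOR_BGR2GRAY)
# mug rim: bright ring -> min enclosing of green + rim
h=cv2.cvtColor(im,cv2.COLOR_BGR2HSV);m=cv2.inRange(h,(60,30,30),(95,255,255));m[:215]=0;m[262:]=0;m[:,:270]=0;m[:,320:]=0
c=max(cv2.findContours(m,0,2)[0],key=cv2.contourArea);e=cv2.fitEllipse(c);print(e,onz("top",[e[0]],.085))
E
```

```text
t 0.1 pos [0.2365 0.5778 0.2217] psi 67.72 xdown [-0.001  -0.0017 -1.    ] q [ 1.0035  0.5284  1.4338 -0.      1.1814 -0.1785] F [-0.3753 -0.724  -0.2107] Mo [-0.0257 -0.0102  0.0273] w 0.0872
shift [ -17.4941 -549.0453 -519.7932] | 756.2683506141304
turn 1.7265630646537478 or half-turned -1.4150295889360456 q6 -0.17852493424697516
tilt fix rotvec [ 0.     -0.002  -0.0003]
((292.6379089355469, 241.21652221679688), (21.17421531677246, 22.03619384765625), 140.62924194335938) [[ 0.464  -0.0456  0.085 ]]
```

{"fn": "play_rows", "kwargs": {
  "rows": "0 0 0 -2 -22.9 -21.7 0;0 0 0 -2 -22.9 -21.7 0;0 0 0 -2 -22.9 -21.7 0;0 0 0 -2 -22.9 -21.7 0;0 0 0 -2 -22.9 -21.7 0;0 0 0 -2 -22.9 -21.7 0;0 0 0 -2 -22.9 -21.7 0;0 0 0 -2 -22.9 -21.7 0"
}}

```text
time: 0.77
position: [0.3407, 0.3467, 0.2384]
tool_rot: [-0.394, 0.587, 0.394, 0.587]
ft_force: [0.1, -0.8, 0.9]
grip_width: 0.0869
```

{"fn": "play_rows", "kwargs": {
  "rows": "0 0 0 0 -22.9 -21.7 0;0 0 0 0 -22.9 -21.7 0;0 0 0 0 -22.9 -21.7 0;0 0 0 0 -22.9 -21.7 0;0 0 0 0 -22.9 -21.7 0;0 0 0 0 -22.9 -21.7 0;0 0 0 0 -22.9 -21.7 0;0 0 0 0 -22.9 -21.7 0"
}}

```text
time: 1.43
position: [0.4444, 0.1167, 0.2384]
tool_rot: [-0.394, 0.587, 0.394, 0.587]
ft_force: [-0.4, 0.2, 0.9]
grip_width: 0.0873
```

{"fn": "play_rows", "kwargs": {
  "rows": "0 0 0 0 -22.9 -21.7 0;0 0 0 0 -22.9 -21.7 0;0 0 0 0 -22.9 -21.7 0;0 0 0 0 -22.9 -21.7 0;0 0 0 0 -22.9 -21.7 0;0 0 0 0 -22.9 -21.7 0;0 0 0 0 -22.9 -21.7 0;0 0 0 0 -22.9 -21.7 0"
}}

```text
time: 2.1
position: [0.5481, -0.1134, 0.2381]
tool_rot: [-0.394, 0.587, 0.394, 0.587]
ft_force: [0.4, 0.8, 0.2]
grip_width: 0.0875
```

{"fn": "play_rows", "kwargs": {
  "rows": "0.108 0 0 0 0 0 0.3;0.108 0 0 0 0 0 0.3;0.108 0 0 0 0 0 0.3;0.108 0 0 0 0 0 0.3;0.108 0 0 0 0 0 0.3;0.108 0 0 0 0 0 0.3;0.108 0 0 0 0 0 0.3;0.108 0 0 0 0 0 0.3"
}}

```text
time: 2.77
position: [0.5476, -0.1118, 0.2381]
tool_rot: [-0.11, 0.699, 0.11, 0.698]
ft_force: [-0.1, 0.4, -0.3]
grip_width: 0.0613
```

{"fn": "play_rows", "kwargs": {
  "rows": "0.108 0 0 0 0 0 0.3;0.108 0 0 0 0 0 0.3;0.108 0 0 0 0 0 0.3;0.108 0 0 0 0 0 0.3;0.108 0 0 0 0 0 0.3;0.108 0 0 0 0 0 0.3;0.108 0 0 0 0 0 0.3;0.108 0 0 0 0 0 0.3"
}}

```text
time: 3.43
position: [0.5477, -0.1118, 0.2381]
tool_rot: [0.193, 0.681, -0.192, 0.68]
ft_force: [0.5, -0.1, -0.7]
grip_width: 0.0609
```

Run:
```python
from h import *
d=np.radians(-121.2);go([.602+.105*np.cos(d),-.0215+.105*np.sin(d),.157],-31.2)
```

```text
t 3.43 pos [ 0.5477 -0.1118  0.2381] psi -31.59 xdown [-0.0011  0.0005 -1.    ] q [-0.4012  0.4205  1.5816  0.      1.1406  0.1501] F [ 0.4967 -0.1227 -0.6535] Mo [-0.0812  0.0375 -0.0202] w 0.0609
shift [81.0805  0.3727 -0.1805] | 81.08152557654411
turn -0.006822760284768444 or half-turned 3.1347698933050245 q6 0.15012984237512628
tilt fix rotvec [ 0.     -0.0012  0.0002]
```

{"fn": "play_rows", "kwargs": {
  "rows": "0.1 0 0 0 0 30 0.3;0 0 0 0 0 0 0.3"
}}

```text
time: 3.6
position: [0.5773, -0.1299, 0.2385]
tool_rot: [0.225, 0.668, -0.226, 0.672]
ft_force: [0.5, 0.2, 0.7]
grip_width: 0.0609
```

Run:
```python
from h import *
M=R.from_quat([0.193, 0.681, -0.192, 0.68]).as_matrix()
o,_=state();print("in old frame",M.T@(o["position"]-np.array([.5477,-.1118,.2381]))*1000)
```

```text
t 3.6 pos [ 0.5773 -0.1299  0.2385] psi -37.23 xdown [ 0.0048 -0.0026 -1.    ] q [-0.4098  0.4623  1.5049 -0.0005  1.1689  0.2401] F [0.5415 0.1857 0.7103] Mo [-0.0883 -0.0147  0.0195] w 0.0609
in old frame [-0.4805  0.0579 34.6664]
```

{"fn": "play_rows", "kwargs": {
  "rows": "-0.1 0 0 0 0 0 0.3;0 0 0 0 0 -30 0.3;0 0 0 27 0 0 0.4;0 0 0 27 0 0 0.4;0 0 0 27 0 0 0.4;0 0 0 0 0 0 0.6;0 0 0 0 0 0 0.9;0 0 0 0 0 0 0.9",
  "squeeze": 8
}}

```text
time: 4.27
position: [0.5488, -0.1122, 0.1584]
tool_rot: [0.191, 0.68, -0.191, 0.681]
ft_force: [0.1, -0.4, 0.4]
grip_width: 0.0396
```

{"fn": "play_rows", "kwargs": {
  "rows": "0 0 0 0 0 0 0.9;0 0 0 0 0 0 0.9;0 0 0 0 0 0 0.9;0 0 0 0 0 0 0.9"
}}

```text
time: 4.6
position: [0.5481, -0.1119, 0.1585]
tool_rot: [0.191, 0.681, -0.191, 0.681]
ft_force: [-1.0, 0.4, 1.0]
grip_width: 0.014
```

Run:
```python
from h import *
state()
```

```text
t 4.6 pos [ 0.5481 -0.1119  0.1585] psi -31.28 xdown [ 0.0006 -0.0002 -1.    ] q [-0.4012  0.524   1.6626  0.0001  0.9544  0.1447] F [-1.0109  0.4226  0.9857] Mo [0.0247 0.2241 0.0119] w 0.014
```

{"fn": "play_rows", "kwargs": {
  "rows": "0.07 0 0 0 0.26 -7.35 0.9;0.07 0 0 0 0.26 -7.35 0.9;0.07 0 0 0 0.26 -7.35 0.9;0.07 0 0 0 0.26 -7.35 0.9;0.07 0 0 0 0.26 -7.35 0.9;0.07 0 0 0 0.26 -7.35 0.9"
}}

```text
time: 5.1
position: [0.5169, -0.0822, 0.1584]
tool_rot: [0.329, 0.625, -0.329, 0.627]
ft_force: [0.9, -0.1, -0.0]
grip_width: 0.0137
```

{"fn": "play_rows", "kwargs": {
  "rows": "0.07 0 0 0 0.26 -7.35 0.9;0.07 0 0 0 0.26 -7.35 0.9;0.07 0 0 0 0.26 -7.35 0.9;0.07 0 0 0 0.26 -7.35 0.9;0.07 0 0 0 0.26 -7.35 0.9;0.07 0 0 0 0.26 -7.35 0.9;0 0 0 0 0 0 0.9;0 0 0 0 0 0 0.9"
}}

```text
time: 5.77
position: [0.4998, -0.0412, 0.1584]
tool_rot: [0.451, 0.544, -0.451, 0.545]
ft_force: [-2.1, 1.9, 4.7]
grip_width: 0.0138
```

Run:
```python
from h import *
o,M=state();p=o["position"]-[.602,-.0215,0];print(np.hypot(*p[:2]),np.degrees(np.arctan2(p[1],p[0])))
```

```text
t 5.77 pos [ 0.4998 -0.0412  0.1584] psi -79.28 xdown [ 0.0014 -0.0001 -1.    ] q [-0.3056  0.4578  1.8052  0.0004  0.8772  1.0778] F [-2.0987  1.9056  4.6883] Mo [ 0.1507  0.2579 -0.0495] w 0.0138
0.10408625809342106 -169.0947073833836
```

{"fn": "play_rows", "kwargs": {
  "rows": "0 0 0 0 0 0 0.5;0 0 0 0 0 0 0.5;0 0 0 0 0 0 0.5;0 0 0 -30 0 0 0.4;0 0 0 -30 0 0 0.4;0 0 0 -30 0 0 0.4;0 0 0 0 0 0 0.4"
}}

```text
time: 6.35
position: [0.503, -0.0428, 0.2527]
tool_rot: [0.453, 0.54, -0.45, 0.548]
ft_force: [2.4, -0.3, -0.4]
grip_width: 0.0489
```

Run:
```python
from h import *
a=snap("scene","s1");b=snap("top","t1")
A=cv2.resize(a[155:285,215:345],(400,400),interpolation=cv2.INTER_CUBIC);B=cv2.resize(b[150:270,230:350],(400,400),interpolation=cv2.INTER_CUBIC)
cv2.imwrite("pics/c1.png",np.hstack([A,B]))
go([.602,-.0215,.22],-36)
```

```text
t 6.45 pos [ 0.4999 -0.0419  0.2484] psi -79.41 xdown [ 0.0025 -0.001  -1.    ] q [-0.3066  0.3272  1.7068 -0.0002  1.1048  1.0795] F [-0.0939  0.1206 -0.1176] Mo [-0.0926  0.1719  0.0018] w 0.0514
shift [ 28.6616 104.0142  -1.3444] | 107.89919947778242
turn -0.7576675349898568 or half-turned 2.383925118599936 q6 1.0794792167038552
tilt fix rotvec [ 0.      0.0015 -0.0023]
```

View pics/c1.png

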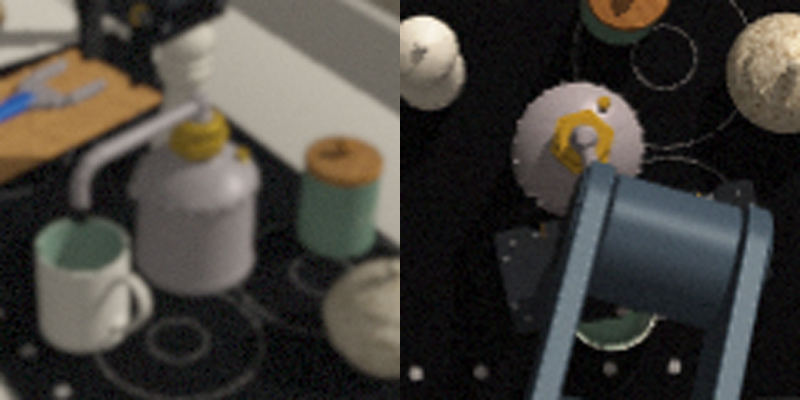

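{"fn": "play_rows", "kwargs": {
  "rows": "0 0 0 0 26 -0.4 0.2;0 0 0 0 26 -0.3 0.2;0 0 0 0 26 -0.3 0.2;0 0 0 0 26 -0.3 0.2;-0.108 0 0 7 0 0 0.2;-0.108 0 0 7 0 0 0.2;-0.108 0 0 7 0 0 0.2;-0.108 0 0 7 0 0 0.2"
}}

```text
time: 7.12
position: [0.6, -0.0209, 0.2166]
tool_rot: [0.322, 0.631, -0.323, 0.627]
ft_force: [-0.1, -0.6, -0.3]
grip_width: 0.0694
```

{"fn": "play_rows", "kwargs": {
  "rows": "-0.108 0 0 0 0 0 0.2;-0.108 0 0 0 0 0 0.2;-0.108 0 0 0 0 0 0.2;0 0 0 0 0 0 0.2;0 0 0 0 0 0 0.2"
}}

```text
time: 7.53
position: [0.6003, -0.021, 0.2177]
tool_rot: [0.22, 0.673, -0.22, 0.671]
ft_force: [-0.1, 0.2, -0.5]
grip_width: 0.0697
```

Run:
```python
from h import *
print(onz("scene",[[215+82*.325,155+213*.325]],.120),onz("scene",[[215+83*.325,155+242*.325]],.09))
go([.602,-.0215,.150],-36)
```

```text
[[ 0.465 -0.046  0.12 ]] [[ 0.4643 -0.0479  0.09  ]]
t 7.53 pos [ 0.6003 -0.021   0.2177] psi -36.26 xdown [-0.0035  0.0007 -1.    ] q [-0.2208  0.5014  1.4983 -0.0001  1.1455  0.4121] F [-0.0543  0.2103 -0.5481] Mo [-0.079   0.0991 -0.0896] w 0.0697
shift [67.6714  0.7221  1.9218] | 67.70251206075453
turn -0.004496828048344307 or half-turned 3.1370958255414485 q6 0.41207515975415315
tilt fix rotvec [ 0.     -0.0033  0.0015]
```

{"fn": "play_rows", "kwargs": {
  "rows": "0 0 0 23 0 0.8 0.2;0 0 0 23 0 0.7 0.2;0 0 0 21 0.5 0 0.2;0 0 0 0 0 0 0.45;0 0 0 0 0 0 0.6;0 0 0 0 0 0 0.6;0 0 0 0 0 0 0.6;0 0 0 0 0 0 0.6",
  "squeeze": 15
}}

```text
time: 8.2
position: [0.6041, -0.0218, 0.1541]
tool_rot: [0.219, 0.671, -0.219, 0.674]
ft_force: [-0.6, -0.1, 1.1]
grip_width: 0.0456
```

Run:
```python
from h import *
o,M=state();print("F tool",M.T@o["ft_force"])
```

```text
t 8.2 pos [ 0.6041 -0.0218  0.1541] psi -36.11 xdown [ 0.0035 -0.001  -1.    ] q [-0.2207  0.5818  1.5532 -0.0002  1.0029  0.4097] F [-0.5749 -0.0608  1.1346] Mo [-0.0703  0.2157 -0.0107] w 0.0456
F tool [-1.1365 -0.3865 -0.4248]
```

{"fn": "play_rows", "kwargs": {
  "rows": "0 0 0 0 0 0 0.6;0 0 0 0 0 0 0.6"
}}

```text
time: 8.37
position: [0.604, -0.0218, 0.154]
tool_rot: [0.219, 0.671, -0.219, 0.674]
ft_force: [-0.2, -0.6, 3.1]
grip_width: 0.0451
```

{"fn": "play_rows", "kwargs": {
  "rows": "0.1 0 0 0.1 0 0 0.6;0.1 0 0 0.1 0 0 0.6;0.1 0 0 0.1 0 0 0.6;0.1 0 0 0.1 0 0 0.6;0.1 0 0 0.1 0 0 0.6;0.1 0 0 0.1 0 0 0.6"
}}

```text
time: 8.87
position: [0.6039, -0.0217, 0.1534]
tool_rot: [0.41, 0.576, -0.409, 0.578]
ft_force: [0.4, -0.9, 3.5]
grip_width: 0.0449
```

Run:
```python
from h import *
o,M=state();print("F tool",M.T@o["ft_force"])
```

```text
t 8.87 pos [ 0.6039 -0.0217  0.1534] psi -70.71 xdown [ 0.003  -0.0008 -1.    ] q [-0.2206  0.5827  1.5539 -0.0002  1.0019  1.0136] F [ 0.4284 -0.8878  3.5083] Mo [-0.0663  0.0458  0.2031] w 0.0449
F tool [-3.5062  0.1201  0.9858]
```

{"fn": "play_rows", "kwargs": {
  "rows": "0.1 0 0 0.1 0 0 0.6;0.1 0 0 0.1 0 0 0.6;0.1 0 0 0.1 0 0 0.6;0.1 0 0 0.1 0 0 0.6"
}}

```text
time: 9.2
position: [0.6039, -0.0216, 0.153]
tool_rot: [0.516, 0.483, -0.515, 0.485]
ft_force: [0.9, 0.7, 3.1]
grip_width: 0.0452
```

Run:
```python
from h import *
o,M=state()
```

```text
t 9.2 pos [ 0.6039 -0.0216  0.153 ] psi -93.63 xdown [ 0.0031 -0.0006 -1.    ] q [-0.2204  0.5832  1.5542  0.0001  1.0011  1.4136] F [0.906  0.6752 3.0919] Mo [-0.0385  0.1031  0.2473] w 0.0452
```

{"fn": "play_rows", "kwargs": {
  "rows": "0.1 0 0 0.1 0 0 0.6;0.1 0 0 0.1 0 0 0.6;0.1 0 0 0.1 0 0 0.6;0.1 0 0 0.1 0 0 0.6"
}}

```text
time: 9.53
position: [0.6039, -0.0215, 0.1526]
tool_rot: [0.602, 0.371, -0.601, 0.373]
ft_force: [-0.3, -0.4, 4.7]
grip_width: 0.0457
```

Run:
```python
from h import *
o,M=state();snap("scene","s2")
```

```text
t 9.53 pos [ 0.6039 -0.0215  0.1526] psi -116.55 xdown [ 0.0031 -0.0005 -1.    ] q [-0.2204  0.5837  1.5545  0.0003  1.0002  1.8136] F [-0.2625 -0.3535  4.6902] Mo [0.0778 0.0892 0.1774] w 0.0457
```

{"fn": "play_rows", "kwargs": {
  "rows": "0 0 0 0 0 0 0.25;0 0 0 0 0 0 0.25;0 0 0 0 0 0 0.25;0 0 0 0 0 0 0.25;-0.1 0 0 0 0 0 0.25;-0.1 0 0 0 0 0 0.25;-0.1 0 0 0 0 0 0.25;-0.1 0 0 0 0 0 0.25"
}}

```text
time: 10.25
position: [0.6024, -0.0215, 0.1507]
tool_rot: [-0.513, -0.487, 0.513, -0.486]
ft_force: [-0.5, -0.1, -0.1]
grip_width: 0.065
```

{"fn": "play_rows", "kwargs": {
  "rows": "-0.1 0 0 0 0 0 0.25;-0.1 0 0 0 0 0 0.25;-0.1 0 0 0 0 0 0.25;-0.1 0 0 0 0 0 0.25;-0.1 0 0 0 0 0 0.25;-0.1 0 0 0 0 0 0.25;-0.1 0 0 0 0 0 0.25;-0.1 0 0 0 0 0 0.25"
}}

```text
time: 10.92
position: [0.6024, -0.0215, 0.1507]
tool_rot: [0.283, 0.648, -0.283, 0.647]
ft_force: [0.4, 0.7, -0.8]
grip_width: 0.0648
```

{"fn": "play_rows", "kwargs": {
  "rows": "-0.1 0 0 1 0 0 0.25;-0.1 0 0 1 0 0 0.25;0 0 0 0 0 0 0.6;0 0 0 0 0 0 0.6;0 0 0 0 0 0 0.6;0 0 0 0 0 0 0.6;0 0 0 0 0 0 0.6"
}}

```text
time: 11.5
position: [0.6037, -0.0221, 0.1492]
tool_rot: [0.219, 0.671, -0.22, 0.673]
ft_force: [2.0, -1.6, -2.0]
grip_width: 0.0455
```

Run:
```python
from h import *
o,M=state()
```

```text
t 11.5 pos [ 0.6037 -0.0221  0.1492] psi -36.15 xdown [ 0.0018 -0.0011 -1.    ] q [-0.2211  0.5884  1.5568 -0.0008  0.9943  0.4102] F [ 1.9999 -1.5536 -2.0269] Mo [-0.358  -0.1037 -0.063 ] w 0.0455
```

{"fn": "play_rows", "kwargs": {
  "rows": "0.1 0 0 0.1 0 0 0.6;0.1 0 0 0.1 0 0 0.6;0.1 0 0 0.1 0 0 0.6;0.1 0 0 0.1 0 0 0.6"
}}

```text
time: 11.83
position: [0.6035, -0.0219, 0.1488]
tool_rot: [0.35, 0.614, -0.35, 0.615]
ft_force: [1.7, -1.6, -2.1]
grip_width: 0.0456
```

Run:
```python
from h import *
o,M=state()
```

```text
t 11.83 pos [ 0.6035 -0.0219  0.1488] psi -59.29 xdown [ 0.0013 -0.0008 -1.    ] q [-0.2209  0.5889  1.5572 -0.0005  0.9941  0.8141] F [ 1.718  -1.6153 -2.0641] Mo [-0.1598 -0.0767  0.2194] w 0.0456
```

{"fn": "play_rows", "kwargs": {
  "rows": "0.1 0 0 0.1 0 0 0.6;0.1 0 0 0.1 0 0 0.6;0.1 0 0 0.1 0 0 0.6;0.1 0 0 0.1 0 0 0.6"
}}

```text
time: 12.17
position: [0.6036, -0.022, 0.1486]
tool_rot: [0.465, 0.532, -0.464, 0.534]
ft_force: [1.7, -1.4, 0.5]
grip_width: 0.0454
```

Run:
```python
from h import *
o,M=state()
```

```text
t 12.17 pos [ 0.6036 -0.022   0.1486] psi -82.14 xdown [ 0.0017 -0.0012 -1.    ] q [-0.2208  0.5892  1.5572 -0.0009  0.9933  1.2134] F [ 1.6992 -1.3542  0.4637] Mo [-0.1958 -0.0162  0.4677] w 0.0454
```

{"fn": "play_rows", "kwargs": {
  "rows": "0.1 0 0 0.1 0 0 0.6;0.1 0 0 0.1 0 0 0.6"
}}

```text
time: 12.33
position: [0.6035, -0.0219, 0.1487]
tool_rot: [0.516, 0.483, -0.515, 0.485]
ft_force: [-0.6, -0.0, 1.9]
grip_width: 0.0456
```

Run:
```python
from h import *
o,M=state()
```

```text
t 12.33 pos [ 0.6035 -0.0219  0.1487] psi -93.59 xdown [ 0.0015 -0.0011 -1.    ] q [-0.2207  0.589   1.5573 -0.0009  0.9936  1.4133] F [-0.565  -0.0074  1.9008] Mo [-0.094   0.0579  0.4369] w 0.0456
```

{"fn": "play_rows", "kwargs": {
  "rows": "0 0 0 0 0 0 0.6;0 0 0 0 0 0 0.6;0.04 0 0 0 0 0 0.6;0.04 0 0 0 0 0 0.6;0 0 0 0 0 0 0.6",
  "squeeze": 26
}}

```text
time: 12.75
position: [0.6036, -0.0219, 0.1487]
tool_rot: [0.533, 0.464, -0.533, 0.465]
ft_force: [1.1, -0.8, 3.2]
grip_width: 0.0454
```

Run:
```python
from h import *
o,M=state()
```

```text
t 12.75 pos [ 0.6036 -0.0219  0.1487] psi -97.82 xdown [ 0.0018 -0.001  -1.    ] q [-0.2207  0.589   1.5574 -0.0008  0.9932  1.487 ] F [ 1.1205 -0.829   3.158 ] Mo [-0.2403 -0.0034  0.441 ] w 0.0454
```

{"fn": "play_rows", "kwargs": {
  "rows": "0.04 0 0 0 0 0 0.6;0.04 0 0 0 0 0 0.6"
}}

```text
time: 12.92
position: [0.6036, -0.0218, 0.1487]
tool_rot: [0.551, 0.442, -0.551, 0.444]
ft_force: [0.9, -1.6, 3.2]
grip_width: 0.0453
```

Run:
```python
from h import *
o,M=state()
```

```text
t 12.92 pos [ 0.6036 -0.0218  0.1487] psi -102.43 xdown [ 0.0017 -0.001  -1.    ] q [-0.2207  0.5891  1.5575 -0.0007  0.9932  1.5674] F [ 0.8523 -1.6326  3.2495] Mo [-0.2157 -0.0549  0.5659] w 0.0453
```

{"fn": "play_rows", "kwargs": {
  "rows": "0 0 0 0 0 0 0.2;0 0 0 0 0 0 0.2;0 0 0 0 0 0 0.2;0 0 0 0 0 0 0.2;0 0 0 -30 0 0 0.2;0 0 0 -30 0 0 0.2;0 0 0 -30 0 0 0.2;0 0 0 0 0 0 0.2"
}}

```text
time: 13.58
position: [0.6065, -0.022, 0.2443]
tool_rot: [0.554, 0.439, -0.549, 0.446]
ft_force: [1.1, -0.4, 0.8]
grip_width: 0.069
```

Run:
```python
from h import *
go([.5765,.3003,.18],101)
```

```text
t 13.58 pos [ 0.6065 -0.022   0.2443] psi -102.52 xdown [ 0.0117 -0.0022 -0.9999] q [-0.2204  0.4745  1.4645  0.0004  1.1906  1.5687] F [ 1.0504 -0.4199  0.83  ] Mo [-0.0777  0.0924  0.0698] w 0.069
shift [  63.2456  -99.9496 -308.1432] | 330.0639084143509
turn 2.731107235141626 or half-turned -0.41048541844816744 q6 1.568702487057921
tilt fix rotvec [ 0.     -0.0004 -0.0119]
```

{"fn": "play_rows", "kwargs": {
  "rows": "0 0 0 0 -10 -30.9 0.4;0 0 0 0 -10 -30.9 0.4;0 0 0 0 -10 -30.9 0.4;0 0 0 0 -10 -30.9 0.4;0 0 0 0 -10 -30.9 0.4;0 0 0 0 -10 -30.9 0.4;0 0 0 0 -10 -30.9 0.4;0 0 0 0 -10 -30.9 0.4"
}}

```text
time: 14.25
position: [0.5776, 0.2388, 0.2375]
tool_rot: [-0.551, -0.443, 0.552, -0.442]
ft_force: [-0.6, 0.0, -0.1]
grip_width: 0.0527
```

{"fn": "play_rows", "kwargs": {
  "rows": "0 0 0 0 -10 -30.9 0.4;0 0 0 0 -10 -30.9 0.4;-0.118 0 0 0 0 0 0.4;-0.118 0 0 0 0 0 0.4;-0.118 0 0 0 0 0 0.4;-0.118 0 0 0 0 0 0.4;-0.118 0 0 0 0 0 0.4;-0.118 0 0 0 0 0 0.4"
}}

```text
time: 14.92
position: [0.5718, 0.3019, 0.2373]
tool_rot: [0.362, 0.608, -0.363, 0.607]
ft_force: [-0.4, -0.0, -0.3]
grip_width: 0.052
```

{"fn": "play_rows", "kwargs": {
  "rows": "-0.118 0 0 0 0 0 0.4;-0.118 0 0 0 0 0 0.4;-0.118 0 0 0 0 0 0.4;-0.118 0 0 0 0 0 0.4;-0.118 0 0 0 0 0 0.4;-0.118 0 0 0 0 0 0.4;-0.118 0 0 0 0 0 0.4;-0.118 0 0 0 0 0 0.4"
}}

```text
time: 15.58
position: [0.5718, 0.3018, 0.2373]
tool_rot: [0.046, 0.706, -0.047, 0.705]
ft_force: [0.0, 0.3, 0.4]
grip_width: 0.0522
```

{"fn": "play_rows", "kwargs": {
  "rows": "-0.118 0 0 0 0 0 0.4;-0.118 0 0 0 0 0 0.4;-0.118 0 0 0 0 0 0.4;-0.118 0 0 0 0 0 0.4;-0.118 0 0 0 0 0 0.4;-0.118 0 0 0 0 0 0.4;-0.118 0 0 0 0 0 0.4;-0.118 0 0 0 0 0 0.4"
}}

```text
time: 16.25
position: [0.5718, 0.3018, 0.2373]
tool_rot: [-0.279, 0.65, 0.28, 0.649]
ft_force: [0.3, 0.7, -0.7]
grip_width: 0.0524
```

{"fn": "play_rows", "kwargs": {
  "rows": "-0.118 0 0 0 0 0 0.4;-0.118 0 0 0 0 0 0.4;-0.118 0 0 0 0 0 0.4;-0.118 0 0 0 0 0 0.4;-0.118 0 0 0 0 0 0.4;-0.118 0 0 0 0 0 0.4;-0.118 0 0 0 0 0 0.4;-0.118 0 0 0 0 0 0.4"
}}

```text
time: 16.92
position: [0.5718, 0.3018, 0.2373]
tool_rot: [-0.544, 0.452, 0.545, 0.451]
ft_force: [0.1, 0.8, 0.8]
grip_width: 0.052
```

Run:
```python
from h import *
a=snap("scene","s3");b=snap("top","t3")
A=cv2.resize(a[165:230,245:310],(400,400),interpolation=cv2.INTER_CUBIC);B=cv2.resize(b[160:225,250:315],(400,400),interpolation=cv2.INTER_CUBIC)
cv2.imwrite("pics/c3.png",np.hstack([A,B]))
go([.5765,.3003,.06],101)
```

```text
t 17.02 pos [0.5719 0.3018 0.2374] psi 100.27 xdown [-0.0015 -0.0003 -1.    ] q [ 0.3129  0.543   1.3576  0.0002  1.2426 -1.4373] F [ 0.5061  0.4914 -0.7665] Mo [ 0.0313 -0.0391 -0.0224] w 0.0518
shift [177.3718  -4.5704  -2.26  ] | 177.44505045623208
turn -0.012661771144898882 or half-turned 3.1289308824448945 q6 -1.4372906351240995
tilt fix rotvec [ 0.      0.     -0.0016]
```

View pics/c3.png

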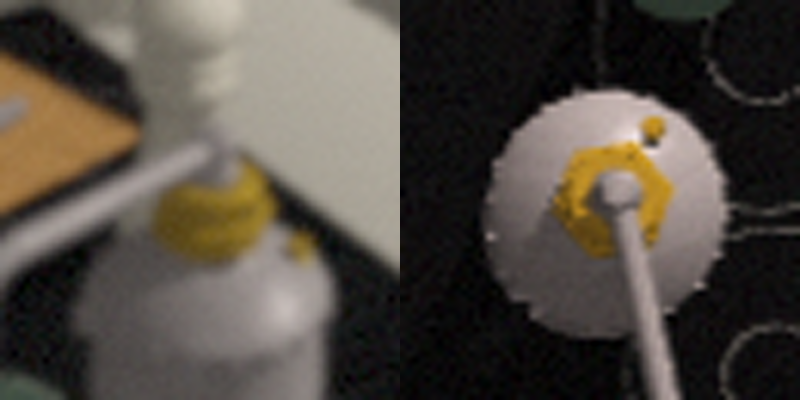

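```bash
cat > hexa.py <<'E'
from h import *
from scipy.optimize import least_squares
def hexfit(im,z,tube):
    x0,y0,s=255,165,8
    c=cv2.resize(im[y0:225,x0:315],None,fx=s,fy=s,interpolation=cv2.INTER_CUBIC)
    h=cv2.cvtColor(cv2.GaussianBlur(c,(9,9),0),cv2.COLOR_BGR2HSV)
    m=cv2.inRange(h,(15,115,60),(35,255,255))
    q=max(cv2.findContours(m,0,1)[0],key=cv2.contourArea)
    q=cv2.convexHull(q) if 0 else q
    P=onz("top",fr(q[:,0],(x0,y0),s),z)[:,:2]
    d=P-[.603,-.0215];r=np.hypot(*d.T);th=np.degrees(np.arctan2(d[:,1],d[:,0]))
    k=(r>.0225)&(abs(wrap(th-tube))>25);P=P[k]
    best=None
    for t0 in range(0,60,10):
        def f(v):
            d=P-v[:2];r=np.hypot(*d.T);t=np.arctan2(d[:,1],d[:,0])-v[2]
            t=(t+np.pi/6)%(np.pi/3)-np.pi/6
            return (r*np.cos(t)-v[3])*1000
        S=least_squares(f,[.603,-.0215,np.radians(t0),.025],loss="soft_l1")
        if best is None or S.cost<best.cost: best=S
    v=best.x;print("centre",v[:2],"flat normal deg mod60",np.degrees(v[2])%60,"apothem",v[3],"rms",np.sqrt(np.mean(best.fun**2)),"n",len(P));return v
E
python3 - <<'E'
from hexa import *
hexfit(cv2.imread("pics/top0.png"),.146,-121)
hexfit(cv2.imread("pics/t3.png"),.1445,-169)
hexfit(np.mean([imaging.camera("top") for _ in range(4)],0).astype(np.uint8),.1445,-169)
E
```

```text
centre [ 0.6038 -0.0215] flat normal deg mod60 14.740710489354555 apothem 0.024867288930681995 rms 0.4132398445140573 n 367
centre [ 0.604  -0.0215] flat normal deg mod60 8.684979638372937 apothem 0.02476833011588112 rms 0.61826057618549 n 375
centre [ 0.604  -0.0215] flat normal deg mod60 8.596144512485608 apothem 0.02478431772406371 rms 0.6227606878735084 n 374
```

{"fn": "play_rows", "kwargs": {
  "rows": "-0.013 0 0 30 -1.5 -0.8 0.4;0 0 0 30 -1.5 -0.8 0.4;0 0 0 30 -1.5 -0.7 0.4;0 0 0 30 0 0 0.4;0 0 0 30 0 0 0.4;0 0 0 0 0 0 0.4;0 0 0 0 0 0 0.4"
}}

```text
time: 17.8
position: [0.576, 0.3, 0.0866]
tool_rot: [-0.545, 0.451, 0.546, 0.449]
ft_force: [0.1, -0.2, 0.3]
grip_width: 0.0524
```

Run:
```python
from h import *
go([.5765,.3003,.009],101)
```

```text
t 17.8 pos [0.576  0.3    0.0866] psi 100.96 xdown [-0.0042 -0.0013 -1.    ] q [ 0.3084  0.7262  1.4699  0.0001  0.9499 -1.4537] F [ 0.0736 -0.2152  0.3086] Mo [0.0355 0.0373 0.0273] w 0.0524
shift [77.5796 -0.885   0.2233] | 77.58496047075322
turn -0.0006989883842512427 or half-turned 3.140893665205542 q6 -1.4536968494121087
tilt fix rotvec [ 0.     -0.0005 -0.0044]
```

{"fn": "play_rows", "kwargs": {
  "rows": "0 0 0 24 -0.4 0 0.4;0 0 0 24 -0.4 0 0.4;0 0 0 20 0 0 0.4;0 0 0 8 0 0 0.4;0 0 0 0 0 0 0.4;0 0 0 0 0 0 0.4"
}}

```text
time: 18.3
position: [0.5794, 0.3011, 0.0139]
tool_rot: [0.546, -0.449, -0.545, -0.451]
ft_force: [0.3, 0.7, 0.8]
grip_width: 0.0521
```

Run:
```python
from h import *
go([.5765,.3003,.0085],101)
a=snap("scene","s4");b=snap("top","t4")
A=cv2.resize(a[165:235,170:270],(560,392),interpolation=cv2.INTER_CUBIC)
cv2.imwrite("pics/c4.png",A)
```

```text
t 18.3 pos [0.5794 0.3011 0.0139] psi 101.0 xdown [ 0.0027  0.0008 -1.    ] q [ 0.3084  0.8316  1.4915 -0.      0.8157 -1.4544] F [0.3317 0.6593 0.8376] Mo [0.1225 0.0014 0.0357] w 0.0521
shift [ 5.3904  2.9696 -0.204 ] | 6.157682043078919
turn 6.069628064153533e-05 or half-turned -3.1415319573091516 q6 -1.4544312606955472
tilt fix rotvec [0.     0.0003 0.0028]
```

View pics/c4.png

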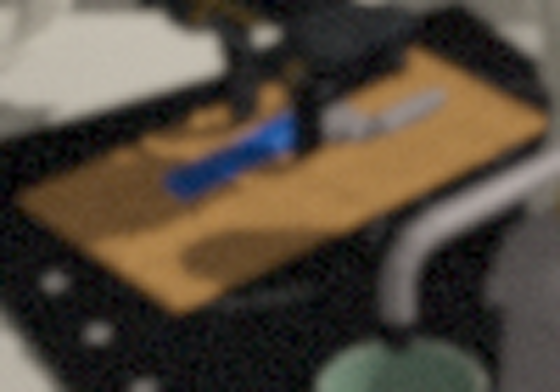

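{"fn": "play_rows", "kwargs": {
  "rows": "0 0 0 0 0 0 0.4;0 0 0 0 0 0 0.4"
}}

```text
time: 18.57
position: [0.579, 0.3009, 0.0137]
tool_rot: [0.546, -0.449, -0.545, -0.45]
ft_force: [0.5, 0.1, -0.4]
grip_width: 0.0521
```

Run:
```python
from h import *
go([.5765,.3003,.0085],101)
```

```text
t 18.57 pos [0.579  0.3009 0.0137] psi 101.01 xdown [ 0.0024  0.0008 -1.    ] q [ 0.3084  0.8317  1.4925  0.      0.8149 -1.4546] F [ 0.5253  0.118  -0.3982] Mo [ 0.0455  0.0382 -0.0101] w 0.0521
shift [ 5.1481  2.5648 -0.1384] | 5.753325040089702
turn 0.00022232048786410572 or half-turned -3.141370333101929 q6 -1.4546360097899684
tilt fix rotvec [0.     0.0003 0.0025]
```

{"fn": "play_rows", "kwargs": {
  "rows": "0 0 0 3 1 0 0.4;0 0 0 2 0.5 0 0.4;0 0 0 0 0 0 0.4;0 0 0 0 0 0 0.4"
}}

```text
time: 18.9
position: [0.5762, 0.3002, 0.0068]
tool_rot: [-0.546, 0.45, 0.546, 0.449]
ft_force: [0.0, -0.6, 0.5]
grip_width: 0.0523
```

Run:
```python
from h import *
go([.5765,.3003,.0085],101)
```

```text
t 18.9 pos [0.5762 0.3002 0.0068] psi 101.01 xdown [-0.0007 -0.0002 -1.    ] q [ 0.3086  0.8404  1.4986 -0.      0.8034 -1.4544] F [ 0.0016 -0.5932  0.5347] Mo [ 0.0564 -0.0101 -0.0347] w 0.0523
shift [-1.6749 -0.2848  0.047 ] | 1.6995529809645182
turn 0.00019073014637755836 or half-turned -3.1414019234434156 q6 -1.4543673563590607
tilt fix rotvec [ 0.     -0.0001 -0.0008]
```

{"fn": "play_rows", "kwargs": {
  "rows": "0 0 0 -1.5 0 0 0.5;0 0 0 0 0 0 0.7;0 0 0 0 0 0 0.9;0 0 0 0 0 0 0.9;0 0 0 0 0 0 0.9;0 0 0 0 0 0 0.9;0 0 0 0 0 0 0.9;0 0 0 0 0 0 0.9",
  "squeeze": 45
}}

```text
time: 19.57
position: [0.5766, 0.3004, 0.0087]
tool_rot: [-0.546, 0.45, 0.546, 0.45]
ft_force: [-0.6, 0.1, 0.3]
grip_width: 0.0213
```

Run:
```python
from h import *
state()
```

```text
t 19.57 pos [0.5766 0.3004 0.0087] psi 101.0 xdown [ 0.      0.0002 -1.    ] q [ 0.3087  0.8377  1.4979  0.0003  0.8059 -1.4543] F [-0.6023  0.0929  0.2695] Mo [ 0.0909  0.0054 -0.0567] w 0.0213
```

{"fn": "play_rows", "kwargs": {
  "rows": "0 0 0 -10 0 0 0.9;0 0 0 -20 0 0 0.9;0 0 0 -25 0 0 0.9;0 0 0 -25 0 0 0.9;0 0 0 -25 0 0 0.9;0 0 0 -20 0 0 0.9;0 0 0 0 0 0 0.9;0 0 0 0 0 0 0.9"
}}

```text
time: 20.23
position: [0.577, 0.3004, 0.1348]
tool_rot: [0.546, -0.449, -0.545, -0.45]
ft_force: [-0.6, -0.2, -2.8]
grip_width: 0.0216
```

Run:
```python
from h import *
a=np.radians(-21.4)
go([.604-.162*np.cos(a),-.0215-.162*np.sin(a),.1345],68.6)
```

```text
t 20.23 pos [0.577  0.3004 0.1348] psi 101.02 xdown [ 0.0023  0.0006 -1.    ] q [ 0.3085  0.6619  1.4436 -0.0001  1.0338 -1.4545] F [-0.6381 -0.1748 -2.8492] Mo [0.0633 0.0872 0.0218] w 0.0216
shift [  -0.1286  171.7825 -234.2522] | 290.48813941677736
turn 0.5657744171500506 or half-turned -2.5758182364397424 q6 -1.4544501835275299
tilt fix rotvec [0.     0.0001 0.0024]
```

{"fn": "play_rows", "kwargs": {
  "rows": "0 0 0 0 14.3 -19.5 0.9;0 0 0 0 14.3 -19.5 0.9;0 0 0 0 14.3 -19.5 0.9;0 0 0 0 14.3 -19.5 0.9;0 0 0 0 14.3 -19.5 0.9;0 0 0 0 14.3 -19.5 0.9;0 0 0 0 14.3 -19.5 0.9;0 0 0 0 14.3 -19.5 0.9"
}}

```text
time: 20.9
position: [0.4917, 0.1242, 0.1318]
tool_rot: [-0.545, 0.451, 0.547, 0.449]
ft_force: [-0.4, -0.7, -3.0]
grip_width: 0.0214
```

{"fn": "play_rows", "kwargs": {
  "rows": "0 0 0 0 14.3 -19.5 0.9;0 0 0 0 14.3 -19.5 0.9;0 0 0 0 14.3 -19.5 0.9;0 0 0 0 14.3 -19.5 0.9;0.0943 0 0 0 0 0 0.9;0.0943 0 0 0 0 0 0.9;0.0943 0 0 0 0 0 0.9;0.0943 0 0 0 0 0 0.9"
}}

```text
time: 21.57
position: [0.4512, 0.0377, 0.1322]
tool_rot: [-0.449, 0.546, 0.451, 0.544]
ft_force: [-0.0, 0.1, -1.2]
grip_width: 0.0218
```

{"fn": "play_rows", "kwargs": {
  "rows": "0.0943 0 0 0 0 0 0.9;0.0943 0 0 0 0 0 0.9;0 0 0 0 0 0 0.9;0 0 0 0 0 0 0.9"
}}

```text
time: 21.9
position: [0.4517, 0.038, 0.1325]
tool_rot: [-0.398, 0.584, 0.4, 0.583]
ft_force: [-0.3, 0.0, -1.3]
grip_width: 0.0214
```

Run:
```python
from h import *
a=np.radians(-21.4)
go([.604-.162*np.cos(a),-.0215-.162*np.sin(a),.1335],68.6)
a=snap("scene","s5");b=snap("top","t5")
A=cv2.resize(a[155:265,215:325],(400,400),interpolation=cv2.INTER_CUBIC);B=cv2.resize(b[145:255,230:340],(400,400),interpolation=cv2.INTER_CUBIC)
cv2.imwrite("pics/c5.png",np.hstack([A,B]))
```

```text
t 21.9 pos [0.4517 0.038  0.1325] psi 68.73 xdown [-0.0031  0.0004 -1.    ] q [-0.1635  0.4535  1.9401 -0.0001  0.7511 -1.3631] F [-0.3271  0.0089 -1.3049] Mo [ 0.0367  0.0478 -0.0014] w 0.0214
shift [-0.9619 -1.5238  0.2211] | 1.8154714623950006
turn 0.0023535299522391994 or half-turned -3.139239123637554 q6 -1.3631153192109011
tilt fix rotvec [ 0.     -0.0007 -0.003 ]
```

View pics/c5.png

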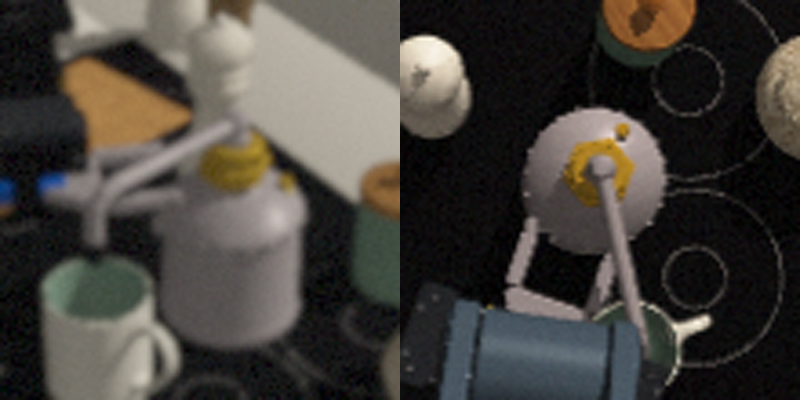

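```bash
python3 - <<'E'
from h import *
b=cv2.imread("pics/t5.png")
f=lambda p:onz("top",[[230+(p[0]+.5)*.275-.5,145+(p[1]+.5)*.275-.5]],.142)[0]
L=f((128,222));Rr=f((212,255));m=(L+Rr)/2;d=L-Rr
print("tips",L,Rr,"mid",m,"perp angle",np.degrees(np.arctan2(d[1],d[0]))-90,np.hypot(*d[:2]))
# inner/outer corners of the prongs overlay expected model points
T=np.array([.4517,.038]);
for al in(-21.4,):
    a=np.radians(al);u=np.array([np.cos(a),np.sin(a)]);v=np.array([-u[1],u[0]]);o=T+.09*u
    for x,y in((.026,.0415),(.026,-.0415),(.026,.0265),(.026,-.0265),(-.03,.0265),(-.03,.0415)):
        P=np.r_[o+x*u+y*v,.142];p=(proj("top",P)[0]-[230,145])/.275;print((x,y),p+[400,0])
E
python3 - <<'E'
import cv2
b=cv2.imread("pics/t5.png")[195:245,250:300]
cv2.imwrite("pics/c6.png",cv2.resize(b,(500,500),interpolation=cv2.INTER_CUBIC))
E
```

```text
tips [0.5667 0.0342 0.142 ] [ 0.5394 -0.0304  0.142 ] mid [0.5531 0.0019 0.142 ] perp angle -22.991113308085858 0.07010905661269592
(0.026, 0.0415) [526.2095 210.2991]
(0.026, -0.0415) [626.6471 246.5676]
(0.026, 0.0265) [544.3525 216.8527]
(0.026, -0.0265) [608.4926 240.014 ]
(-0.03, 0.0265) [519.9012 284.6094]
(-0.03, 0.0415) [501.7088 278.0198]
```

View pics/c6.png

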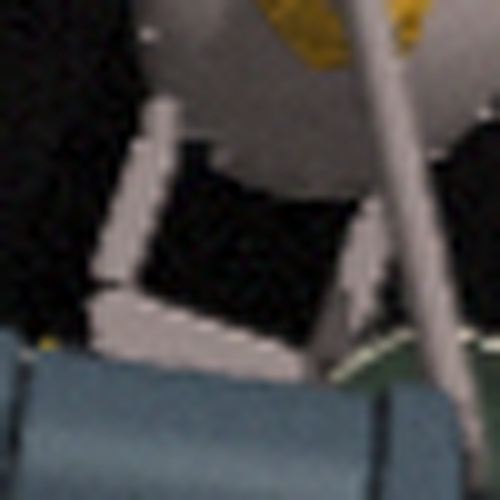

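{"fn": "play_rows", "kwargs": {
  "rows": "0 0 0 -1 0 1.2 0.9;0 0 0 0 -8 0 0.9;0 0 0 0 -8 0 0.9;0 0 0 0 -8 0 0.9;0 0 0 0 -6 0 0.9;0 0 0 0 -5 0 0.9;0 0 0 0 -5 0 0.9"
}}

```text
time: 22.58
position: [0.4912, 0.024, 0.1346]
tool_rot: [-0.398, 0.584, 0.398, 0.584]
ft_force: [-0.5, 0.3, -2.7]
grip_width: 0.0218
```

Run:
```python
from h import *
a=np.radians(-21.4);o,M=state();print("Ftool",M.T@o["ft_force"])
go([.604-.09*np.cos(a),-.0215-.09*np.sin(a),.1335],68.6)
```

```text
t 22.58 pos [0.4912 0.024  0.1346] psi 68.58 xdown [ 0.  0. -1.] q [-0.1789  0.4877  1.848   0.      0.8058 -1.3759] F [-0.548   0.2596 -2.7102] Mo [0.0581 0.0393 0.0207] w 0.0218
Ftool [2.7101 0.605  0.0415]
t 22.58 pos [0.4912 0.024  0.1346] psi 68.58 xdown [ 0.  0. -1.] q [-0.1789  0.4877  1.848   0.      0.8058 -1.3759] F [-0.548   0.2596 -2.7102] Mo [0.0581 0.0393 0.0207] w 0.0218
shift [  1.1066 -31.5844  -1.2013] | 31.626593740448783
turn -0.00031866271870333994 or half-turned 3.14127399087109 q6 -1.3758629965757034
tilt fix rotvec [0. 0. 0.]
```

No contact yet, and 31 mm to go. I'll continue in steps and check the force.

{"fn": "play_rows", "kwargs": {
  "rows": "0 0 0 0.6 -3 0 0.9;0 0 0 0 -3 0 0.9;0 0 0 0 -3 0 0.9;0 0 0 0 -3 0 0.9;0 0 0 0 0 0 0.9"
}}

```text
time: 23.0
position: [0.4991, 0.0204, 0.1334]
tool_rot: [-0.397, 0.586, 0.4, 0.583]
ft_force: [-4.8, -0.4, -1.0]
grip_width: 0.0215
```

Run:
```python
from h import *
a=np.radians(-21.4);o,M=state();print("Ftool",M.T@o["ft_force"])
```

```text
t 23.0 pos [0.4991 0.0204 0.1334] psi 68.55 xdown [-0.0063  0.0012 -1.    ] q [-0.1833  0.4997  1.8257  0.      0.8226 -1.3797] F [-4.7835 -0.4434 -1.0091] Mo [-0.0168  0.7657 -0.2673] w 0.0215
Ftool [ 1.0386  4.2836 -2.1607]
```

{"fn": "play_rows", "kwargs": {
  "rows": "0 0 0 0 -3 0 0.9;0 0 0 0 -3 0 0.9;0 0 0 0 -2 0 0.9;0 0 0 0 -2 0 0.9;0 0 0 0 0 0 0.9"
}}

```text
time: 23.42
position: [0.5112, 0.0157, 0.134]
tool_rot: [-0.398, 0.584, 0.398, 0.584]
ft_force: [-3.3, -4.0, -3.1]
grip_width: 0.0215
```

Run:
```python
from h import *
a=np.radians(-21.4);o,M=state();print("Ftool",M.T@o["ft_force"])
go([.604-.09*np.cos(a),-.0215-.09*np.sin(a),.1335],68.6)
```

```text
t 23.42 pos [0.5112 0.0157 0.134 ] psi 68.56 xdown [-0.0002 -0.0007 -1.    ] q [-0.1877  0.5092  1.8005 -0.0009  0.8319 -1.3837] F [-3.2849 -4.0099 -3.0529] Mo [-0.6885  0.5913 -0.4689] w 0.0215
Ftool [ 3.0561  1.5924 -4.931 ]
t 23.42 pos [0.5112 0.0157 0.134 ] psi 68.56 xdown [-0.0002 -0.0007 -1.    ] q [-0.1877  0.5092  1.8005 -0.0009  0.8319 -1.3837] F [-3.2849 -4.0099 -3.0529] Mo [-0.6885  0.5913 -0.4689] w 0.0215
shift [ 0.4827 -9.9226 -0.739 ] | 9.961785287605085
turn -0.0006546677256079906 or half-turned 3.140937985864185 q6 -1.383727867432709
tilt fix rotvec [ 0.     -0.0007  0.0001]
```

{"fn": "play_rows", "kwargs": {
  "rows": "0 0 0 0 -2 -0.5 0.9;0 0 0 0 -2 -0.5 0.9;0 0 0 0 -2 0 0.9;0 0 0 0 -2 0 0.9;0 0 0 0 0 0 0.9"
}}

```text
time: 23.83
position: [0.519, 0.0122, 0.1342]
tool_rot: [-0.399, 0.584, 0.398, 0.584]
ft_force: [-2.2, -3.4, -2.5]
grip_width: 0.0209
```

Run:
```python
from h import *
a=np.radians(-21.4);o,M=state();print("Ftool",M.T@o["ft_force"])
go([.604-.09*np.cos(a),-.0215-.09*np.sin(a),.1335],68.6)
a=snap("scene","s7");b=snap("top","t7")
A=cv2.resize(a[155:235,225:305],(400,400),interpolation=cv2.INTER_CUBIC);B=cv2.resize(b[160:240,250:330],(400,400),interpolation=cv2.INTER_CUBIC)
cv2.imwrite("pics/c7.png",np.hstack([A,B]))
```

```text
t 23.83 pos [0.519  0.0122 0.1342] psi 68.6 xdown [ 0.0014 -0.0004 -1.    ] q [-0.1919  0.5164  1.7827 -0.0002  0.8411 -1.3891] F [-2.1613 -3.3898 -2.5288] Mo [-0.5683  0.399  -0.3335] w 0.0209
Ftool [ 2.5274  0.7791 -3.9449]
t 23.83 pos [0.519  0.0122 0.1342] psi 68.6 xdown [ 0.0014 -0.0004 -1.    ] q [-0.1919  0.5164  1.7827 -0.0002  0.8411 -1.3891] F [-2.1613 -3.3898 -2.5288] Mo [-0.5683  0.399  -0.3335] w 0.0209
shift [ 0.686  -1.4337 -0.3285] | 1.62293279589283
turn 2.6682704951683735e-05 or half-turned -3.1415659708848414 q6 -1.3890895024482366
tilt fix rotvec [0.     0.0001 0.0014]
```

View pics/c7.png

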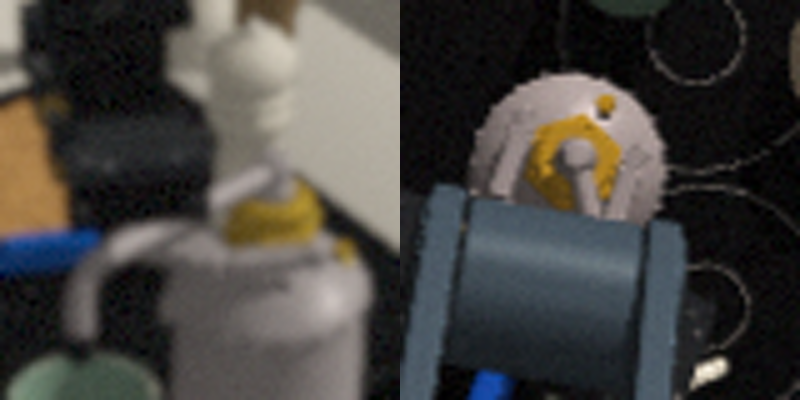

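{"fn": "play_rows", "kwargs": {
  "rows": "0 0 0 0 -1.5 0 0.9;0.05 0 0 0 -0.1 4.5 0.9;0.05 0 0 0 -0.1 4.5 0.9;0.05 0 0 0 -0.1 4.5 0.9;0.05 0 0 0 -0.1 4.5 0.9"
}}

```text
time: 24.35
position: [0.5288, 0.0266, 0.1342]
tool_rot: [-0.339, 0.621, 0.337, 0.621]
ft_force: [-0.6, -8.1, -4.4]
grip_width: 0.0215
```

```bash
cat > nt.py <<'E'
from h import *
o,M=state();F=o["ft_force"];print("Ftool",M.T@F)
d=o["position"][:2]-[.604,-.0215];print("r",np.hypot(*d),"handle ang",np.degrees(np.arctan2(d[1],d[0])),"Mz about nut",o["moment"][2]+d[0]*F[1]-d[1]*F[0])
E
python3 nt.py
```

```text
Traceback (most recent call last):
  File "nt.py", line 1, in <module>
    from h import *
  File "h.py", line 2, in <module>
    from rig import readout, imaging, robot
  File "scipy/spatial/_ckdtree.pyx", line 11, in init scipy.spatial._ckdtree
  File "nt.py", line 2, in <module>
    o,M=state();F=o["ft_force"];print("Ftool",M.T@F)
        ^^^^^
NameError: name 'state' is not defined
```

{"fn": "play_rows", "kwargs": {
  "rows": "0.05 0 0 0 -0.1 4.5 0.9;0.05 0 0 0 -0.1 4.5 0.9;0.05 0 0 0 -0.1 4.5 0.9"
}}

```text
time: 24.6
position: [0.5366, 0.037, 0.1342]
tool_rot: [-0.292, 0.645, 0.289, 0.644]
ft_force: [-1.4, -8.0, -3.1]
grip_width: 0.0215
```

```bash
python3 nt.py
```

```text
Traceback (most recent call last):
  File "nt.py", line 1, in <module>
    from h import *
  File "h.py", line 2, in <module>
    from rig import readout, imaging, robot
  File "scipy/spatial/_ckdtree.pyx", line 11, in init scipy.spatial._ckdtree
  File "nt.py", line 2, in <module>
    o,M=state();F=o["ft_force"];print("Ftool",M.T@F)
        ^^^^^
NameError: name 'state' is not defined
```

```bash
mv nt.py trq.py; rm -rf __pycache__; python3 trq.py
```

```text
t 24.6 pos [0.5366 0.037  0.1342] psi 48.54 xdown [ 0.0013 -0.0036 -1.    ] q [-0.137   0.5364  1.7361 -0.0045  0.8673 -0.9813] F [-1.4465 -8.0096 -3.0601] Mo [-1.4336  0.3543 -0.0917] w 0.0215
Ftool [ 3.0873 -4.2084 -6.9547]
r 0.0892441875758754 handle ang 139.01274880775563 Mz about nut 0.5325609909450061
```

{"fn": "play_rows", "kwargs": {
  "rows": "0.05 0 0 0 -0.1 4.5 0.9;0.05 0 0 0 -0.1 4.5 0.9"
}}

```text
time: 24.77
position: [0.5427, 0.0434, 0.1341]
tool_rot: [-0.26, 0.658, 0.257, 0.658]
ft_force: [-1.5, -8.3, -3.1]
grip_width: 0.0214
```

```bash
python3 trq.py
```

```text
t 24.77 pos [0.5427 0.0434 0.1341] psi 42.83 xdown [ 0.0009 -0.0038 -1.    ] q [-0.1234  0.5437  1.7194 -0.0048  0.8772 -0.8678] F [-1.5495 -8.2664 -3.0706] Mo [-1.4993  0.3862 -0.0396] w 0.0214
Ftool [ 3.1008 -4.9987 -6.7498]
r 0.0892678902554514 handle ang 133.33645665661157 Mz about nut 0.5673848038459479
```

{"fn": "play_rows", "kwargs": {
  "rows": "0.05 0 0 0 -0.1 4.5 0.9"
}}

```text
time: 24.85
position: [0.546, 0.0464, 0.1341]
tool_rot: [-0.243, 0.665, 0.24, 0.664]
ft_force: [-2.0, -8.8, -3.5]
grip_width: 0.0212
```

```bash
python3 trq.py
```

```text
t 24.85 pos [0.546  0.0464 0.1341] psi 39.96 xdown [ 0.0006 -0.0038 -1.    ] q [-0.1171  0.5476  1.7105 -0.0048  0.8825 -0.8115] F [-2.0291 -8.7555 -3.5052] Mo [-1.4918  0.4243  0.0308] w 0.0212
Ftool [ 3.537  -5.396  -7.1718]
r 0.08930217389242036 handle ang 130.5028138164738 Mz about nut 0.6763807677860961
```

{"fn": "play_rows", "kwargs": {
  "rows": "0.05 0 0 0 -0.1 4.5 0.9"
}}

```text
time: 24.93
position: [0.5494, 0.0492, 0.1341]
tool_rot: [-0.226, 0.671, 0.224, 0.67]
ft_force: [-3.1, -8.3, -3.7]
grip_width: 0.0216
```

```bash
python3 trq.py
```

```text
t 24.93 pos [0.5494 0.0492 0.1341] psi 37.1 xdown [ 0.0004 -0.0038 -1.    ] q [-0.1112  0.5516  1.7011 -0.0048  0.888  -0.7557] F [-3.0945 -8.3179 -3.6782] Mo [-1.493   0.3974 -0.0086] w 0.0216
Ftool [ 3.7084 -4.7554 -7.4785]
r 0.08931774597158673 handle ang 127.65386029939884 Mz about nut 0.6640670190192509
```

{"fn": "play_rows", "kwargs": {
  "rows": "0.04 0 0 0 -0.1 3.6 0.9"
}}

```text
time: 25.02
position: [0.5523, 0.0514, 0.134]
tool_rot: [-0.213, 0.675, 0.21, 0.674]
ft_force: [-2.5, -8.4, -2.9]
grip_width: 0.0215
```

```bash
python3 trq.py|tail -1
```

```text
r 0.08937545342422896 handle ang 125.38061231689382 Mz about nut 0.6036760315687126
```

{"fn": "play_rows", "kwargs": {
  "rows": "0.04 0 0 0 -0.1 3.6 0.9"
}}

```text
time: 25.1
position: [0.5545, 0.0531, 0.1338]
tool_rot: [-0.2, 0.68, 0.197, 0.678]
ft_force: [-2.9, -9.7, -2.7]
grip_width: 0.0214
```

```bash
python3 trq.py|tail -1
```

```text
r 0.0895692836441968 handle ang 123.57382813614343 Mz about nut 0.9234765907193199
```

{"fn": "play_rows", "kwargs": {
  "rows": "0.04 0 0 0 -0.1 3.6 0.9"
}}

```text
time: 25.18
position: [0.5567, 0.0546, 0.1337]
tool_rot: [-0.187, 0.684, 0.184, 0.681]
ft_force: [-4.8, -11.2, -2.2]
grip_width: 0.0213
```

```bash
python3 trq.py
```

```text
t 25.18 pos [0.5567 0.0546 0.1337] psi 30.41 xdown [-0.0038 -0.0054 -1.    ] q [-0.0989  0.562   1.6787 -0.0073  0.9042 -0.6252] F [ -4.782  -11.2263  -2.2307] Mo [-1.9225  1.0063  0.577 ] w 0.0213
Ftool [ 2.3091 -7.2543 -9.7937]
r 0.08959799305095308 handle ang 121.89707997409457 Mz about nut 1.4722908609636667
```

{"fn": "play_rows", "kwargs": {
  "rows": "0.03 0 0 0 -0.1 2.7 0.9;0 0 0 0 0 0 0.9"
}}

```text
time: 25.35
position: [0.5583, 0.0557, 0.1334]
tool_rot: [-0.178, 0.687, 0.175, 0.682]
ft_force: [-5.7, -10.9, -1.3]
grip_width: 0.0217
```

```bash
python3 trq.py|tail -1
```

```text
r 0.08970390660299803 handle ang 120.66101729555959 Mz about nut 1.661623157605023
```

{"fn": "play_rows", "kwargs": {
  "rows": "-0.04 0 0 0 -0.1 -3.6 0.9;-0.04 0 0 0 -0.1 -3.6 0.9;0 0 0 0 0 0 0.9"
}}

```text
time: 25.6
position: [0.5541, 0.0531, 0.134]
tool_rot: [-0.203, 0.678, 0.202, 0.677]
ft_force: [-1.7, -6.7, -3.2]
grip_width: 0.0215
```

```bash
python3 trq.py
```

```text
t 25.6 pos [0.5541 0.0531 0.134 ] psi 33.26 xdown [ 0.0003 -0.0023 -1.    ] q [-0.1039  0.5571  1.6885 -0.0029  0.8955 -0.6826] F [-1.6588 -6.6811 -3.1595] Mo [-1.1254  0.4473 -0.0973] w 0.0215
Ftool [ 3.1742 -4.6708 -5.0477]
r 0.08973801134989742 handle ang 123.75395646643446 Mz about nut 0.35956346459097854
```

{"fn": "play_rows", "kwargs": {
  "rows": "-0.03 0 0 0 -0.1 -2.7 0.9;0 0 0 0 0 0 0.9"
}}

```text
time: 25.77
position: [0.5524, 0.0519, 0.1341]
tool_rot: [-0.212, 0.674, 0.211, 0.675]
ft_force: [-1.4, -5.3, -3.2]
grip_width: 0.0216
```

```bash
python3 trq.py
```

```text
t 25.77 pos [0.5524 0.0519 0.1341] psi 34.87 xdown [ 0.0013 -0.0014 -1.    ] q [-0.107   0.5547  1.6938 -0.0016  0.8917 -0.7146] F [-1.376  -5.3291 -3.1928] Mo [-0.8821  0.3286 -0.2193] w 0.0216
Ftool [ 3.1984 -3.5793 -4.1768]
r 0.08974128206124082 handle ang 125.07284620643432 Mz about nut 0.15656147202670395
```

{"fn": "play_rows", "kwargs": {
  "rows": "-0.03 0 0 0 -0.1 -2.7 0.9;0 0 0 0 0 0 0.9"
}}

```text
time: 25.93
position: [0.5504, 0.0505, 0.1341]
tool_rot: [-0.222, 0.671, 0.221, 0.672]
ft_force: [-1.4, -5.5, -3.8]
grip_width: 0.0218
```

```bash
python3 trq.py
```

```text
t 25.93 pos [0.5504 0.0505 0.1341] psi 36.58 xdown [ 0.0014 -0.001  -1.    ] q [-0.1102  0.5523  1.6994 -0.0011  0.8884 -0.7479] F [-1.3671 -5.4915 -3.8051] Mo [-0.7975  0.287  -0.2718] w 0.0218
Ftool [ 3.8089 -3.5892 -4.3719]
r 0.0897818773140207 handle ang 126.68948891329612 Mz about nut 0.12120605732260036
```

{"fn": "play_rows", "kwargs": {
  "rows": "0 0 0 0 2 -1 0.9;0 0 0 0 3 0 0.9;0 0 0 0 3 0 0.9;0 0 0 0 3 0 0.9"
}}

```text
time: 26.27
position: [0.551, 0.0526, 0.1357]
tool_rot: [-0.229, 0.666, 0.217, 0.676]
ft_force: [10.1, -26.7, -7.1]
grip_width: 0.0213
```

```bash
python3 trq.py
```

```text
t 26.27 pos [0.551  0.0526 0.1357] psi 36.77 xdown [ 0.0182 -0.0132 -0.9997] q [-0.1004  0.5457  1.708  -0.0148  0.8686 -0.7326] F [ 10.136  -26.7261  -7.1288] Mo [-4.4526 -1.4337 -0.3286] w 0.0213
Ftool [  7.6631 -27.3187  -7.9252]
r 0.09106650702259547 handle ang 125.5745334382991 Mz about nut 0.33658181948156574
```

{"fn": "play_rows", "kwargs": {
  "rows": "0 0 0 0 4 0 0.9;0 0 0 0 4 0 0.9;0 0 0 0 4 0 0.9;0 0 0 0 4 0 0.9;0 0 0 0 4 0 0.9;0 0 0 0 4 0 0.9"
}}

```text
time: 26.77
position: [0.5279, 0.0798, 0.1341]
tool_rot: [-0.222, 0.671, 0.222, 0.672]
ft_force: [1.0, 0.4, -2.7]
grip_width: 0.0213
```

```bash
python3 trq.py
```

```text
t 26.77 pos [0.5279 0.0798 0.1341] psi 36.56 xdown [ 0.0002  0.0004 -1.    ] q [-0.0597  0.5324  1.7456  0.0005  0.8633 -0.6981] F [ 0.9721  0.4332 -2.7257] Mo [ 0.0616  0.0587 -0.0009] w 0.0213
Ftool [ 2.7261 -0.2315  1.0377]
r 0.1267208841555111 handle ang 126.93434510899267 Mz about nut -0.13234704810124992
```

{"fn": "play_rows", "kwargs": {
  "rows": "0 0 0 0 10 0 0.9;0 0 0 0 15 0 0.9;0 0 0 0 15 0 0.9;0 0 0 0 0 0 0.9"
}}

```text
time: 27.1
position: [0.5004, 0.1137, 0.1337]
tool_rot: [-0.221, 0.673, 0.223, 0.67]
ft_force: [-0.3, -0.5, -3.3]
grip_width: 0.0216
```

Run:
```python
from h import *
go([.5766,.3004,.134],101)
```

```text
t 27.1 pos [0.5004 0.1137 0.1337] psi 36.64 xdown [-0.0048  0.0011 -1.    ] q [ 0.0047  0.5128  1.7935  0.0014  0.8402 -0.6358] F [-0.309  -0.5403 -3.3382] Mo [-0.0656  0.1     0.0123] w 0.0216
shift [ -0.4568 104.3258 172.6044] | 201.68377783341748
turn -1.123207855273025 or half-turned 2.018384798316768 q6 -0.6358495307953044
tilt fix rotvec [ 0.     -0.0032 -0.0037]
```

{"fn": "play_rows", "kwargs": {
  "rows": "0 0 0 0 13 21.6 0.9;0 0 0 0 13 21.6 0.9;0 0 0 0 13 21.6 0.9;0 0 0 0 13 21.6 0.9;0 0 0 0 13 21.6 0.9;0 0 0 0 13 21.6 0.9;0 0 0 0 13 21.6 0.9;0 0 0 0 13 21.6 0.9"
}}

```text
time: 27.77
position: [0.5811, 0.299, 0.1338]
tool_rot: [-0.222, 0.672, 0.222, 0.671]
ft_force: [0.3, -0.0, -2.9]
grip_width: 0.0216
```

{"fn": "play_rows", "kwargs": {
  "rows": "-0.1 0 0 0 0 0 0.9;-0.1 0 0 0 0 0 0.9;-0.1 0 0 0 0 0 0.9;-0.1 0 0 0 0 0 0.9;-0.1 0 0 0 0 0 0.9;-0.1 0 0 0 0 0 0.9;-0.1 0 0 0 0 0 0.9;-0.1 0 0 0 0 0 0.9"
}}

```text
time: 28.43
position: [0.5807, 0.2977, 0.1337]
tool_rot: [-0.467, 0.531, 0.467, 0.531]
ft_force: [0.1, 0.1, -2.4]
grip_width: 0.0212
```

{"fn": "play_rows", "kwargs": {
  "rows": "-0.1 0 0 0 0 0 0.9;-0.1 0 0 0 0 0 0.9;-0.1 0 0 0 0 0 0.9;-0.023 0 0 0 0 0 0.9;0 0 0 0 0 0 0.9"
}}

```text
time: 28.85
position: [0.5809, 0.2976, 0.1338]
tool_rot: [-0.545, 0.451, 0.545, 0.45]
ft_force: [0.1, 0.5, -3.7]
grip_width: 0.0216
```

Run:
```python
from hexa import *
go([.5766,.3004,.009],101)
hexfit(np.mean([imaging.camera("top") for _ in range(4)],0).astype(np.uint8),.144,-169)
a=snap("scene","s8");b=snap("top","t8")
A=cv2.resize(a[140:270,170:300],(400,400),interpolation=cv2.INTER_CUBIC);B=cv2.resize(b[130:260,160:290],(400,400),interpolation=cv2.INTER_CUBIC)
cv2.imwrite("pics/c8.png",np.hstack([A,B]))
```

```text
t 28.85 pos [0.5809 0.2976 0.1338] psi 100.81 xdown [-0.0006 -0.0003 -1.    ] q [ 0.3026  0.6667  1.436  -0.0001  1.0395 -1.4568] F [ 0.0673  0.4868 -3.6832] Mo [ 0.0572  0.0783 -0.0236] w 0.0216
shift [124.8097   3.5897   3.6018] | 124.91323061061875
turn -0.003305145720802085 or half-turned 3.138287507868991 q6 -1.4568492553187273
tilt fix rotvec [ 0.     -0.0002 -0.0006]
centre [ 0.6038 -0.0215] flat normal deg mod60 46.261874427941166 apothem 0.02479507487437445 rms 0.3392978675814809 n 372
```

View pics/c8.png

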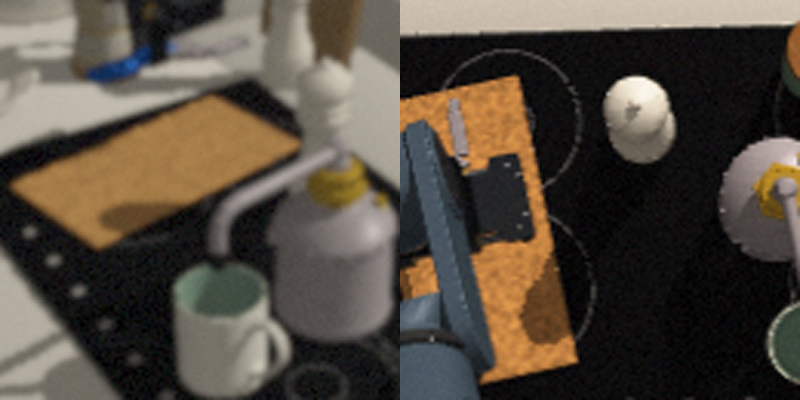

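Run:
```python
from h import *
im=cv2.imread("pics/t8.png").astype(float).mean(2);i0=cv2.imread("pics/top0.png").astype(float).mean(2);i7=cv2.imread("pics/t3.png").astype(float).mean(2)
im=cv2.GaussianBlur((im+i7)/2,(3,3),0)
for z in(.085,.05):
    print("z",z)
    for t in range(-180,180,10):
        v=[]
        for r in(.066,.076,.086,.096,.106):
            a=np.radians(t);u=proj("top",[.604+r*np.cos(a),-.0215+r*np.sin(a),z])[0]
            v.append(im[int(round(u[1])),int(round(u[0]))])
        print(t,np.round(v).astype(int),end=" | ")
    print()
v=onz("top",[[290.5,180.5]],.12)[0];print(v,np.degrees(np.arctan2(v[1]+.0215,v[0]-.604)))
```

```text
z 0.085
-180 [ 9  7  7  7 60] | -170 [54 28 35 44 79] | -160 [147 120  96  80  96] | -150 [13 13 12 13 18] | -140 [15 13 20 16 15] | -130 [15 13 20 27 14] | -120 [13 12 14 14 14] | -110 [14 15 14 14 12] | -100 [37 24 27 18 26] | -90 [40 29 38 38 14] | -80 [12 13 14 15 11] | -70 [14 14 14 14 14] | -60 [16 15 14 27 35] | -50 [12 14 38 15 14] | -40 [11 14 40 15 16] | -30 [ 8  7  7 15 28] | -20 [ 9  7  9 21 48] | -10 [ 8  9  8  9 42] | 0 [18 17 18 21 14] | 10 [10  9  6 14 13] | 20 [ 7 11 15 14 14] | 30 [11 13 16 16 14] | 40 [13 14 14 13 15] | 50 [16 15 13 15 14] | 60 [14 14 14 15 15] | 70 [14 13 13 14 15] | 80 [15 14 16 14 14] | 90 [14 14 13 14 14] | 100 [11 15 14 13 15] | 110 [ 7  8 13 13 13] | 120 [ 6  8  7 10 13] | 130 [10  9  9  9  9] | 140 [12 13 10 11  9] | 150 [8 7 8 8 9] | 160 [11  8  8  9  7] | 170 [7 9 8 9 7] | 
z 0.05
-180 [ 9  7  7  6 25] | -170 [30 20 21 28 90] | -160 [129 147 139 133 149] | -150 [25 12 13 13 13] | -140 [15 14 13 21 13] | -130 [14 13 28 22 14] | -120 [13 14 13 15 29] | -110 [18 14 13 15 13] | -100 [41 13 13 14 14] | -90 [45 32 39 28 17] | -80 [21 15 14 15 13] | -70 [25 15 15 14 14] | -60 [50 16 14 15 24] | -50 [45 13 20 19 15] | -40 [60 11 24 19 15] | -30 [37  8  8  8 17] | -20 [24  7  9  7 38] | -10 [27  9  7  7 11] | 0 [28 21 15 13 13] | 10 [51  9  5 11 14] | 20 [15 10 14 15 14] | 30 [11 14 13 15 14] | 40 [13 15 14 13 14] | 50 [15 15 14 13 14] | 60 [13 14 15 14 15] | 70 [13 12 14 15 14] | 80 [14 14 15 15 14] | 90 [14 13 13 14 15] | 100 [10 14 13 12 14] | 110 [ 7  8 13 14 12] | 120 [ 6  7  7 10 13] | 130 [10 10 10  9  9] | 140 [11 11 10  9  8] | 150 [8 8 7 8 8] | 160 [8 7 8 9 8] | 170 [7 8 8 9 6] | 
[ 0.6391 -0.0424  0.12  ] -30.794646402021705
```

The torque ramp suggested the stop, but the spanner only turned the nut 22° (0.39 rad) and the hand stroke may have ended right at snug. I'll put the spanner on again to check the stop directly.

{"fn": "play_rows", "kwargs": {
  "rows": "0.119 0 0 0 0 0 0.9;0.119 0 0 0 0 0 0.9;0.119 0 0 0 0 0 0.9;0.119 0 0 0 0 0 0.9;0.119 0 0 0 0 0 0.9;0.119 0 0 0 0 0 0.9;0.119 0 0 0 0 0 0.9;0.119 0 0 0 0 0 0.9"
}}

```text
time: 29.82
position: [0.5814, 0.2973, 0.134]
tool_rot: [-0.276, 0.651, 0.276, 0.651]
ft_force: [0.4, 0.2, -2.4]
grip_width: 0.0214
```

Run:
```python
from h import *
a=np.radians(136.3)
go([.604+.162*np.cos(a),-.0215+.162*np.sin(a),.1335],46.3)
```

```text
t 29.82 pos [0.5814 0.2973 0.134 ] psi 45.93 xdown [ 0.0001  0.0001 -1.    ] q [ 0.3018  0.6667  1.4354  0.0001  1.0395 -0.4998] F [ 0.4183  0.1512 -2.3874] Mo [ 0.0156  0.0061 -0.042 ] w 0.0214
shift [   0.5155  -75.9615 -214.4178] | 227.47616095658367
turn -0.0064888724507202 or half-turned 3.135103781139073 q6 -0.49978169424400065
tilt fix rotvec [ 0.      0.0001 -0.    ]
```

{"fn": "play_rows", "kwargs": {
  "rows": "0 0 0 0 6 -22 0.9;0 0 0 0 6 -22 0.9;0 0 0 0 6 -22 0.9;0 0 0 0 7 -24 0.9;0 0 0 0 -20 -24 0.9;0 0 0 0 -20 -25 0.9;0 0 0 0 -20 -25 0.9;0 0 0 0 -20 -25 0.9"
}}

```text
time: 30.48
position: [0.4907, 0.1216, 0.1345]
tool_rot: [-0.278, 0.65, 0.278, 0.651]
ft_force: [0.6, 0.2, -2.3]
grip_width: 0.0214
```

{"fn": "play_rows", "kwargs": {
  "rows": "0 0 0 0.5 -20 -25 0.9;-0.006 0 0 0 -1 -2 0.9;0 0 0 0 0 0 0.9;0 0 0 0 0 0 0.9"
}}

```text
time: 30.82
position: [0.4876, 0.0887, 0.1338]
tool_rot: [-0.279, 0.649, 0.279, 0.65]
ft_force: [-0.1, 0.1, -3.1]
grip_width: 0.0213
```

Run:
```python
from h import *
a=np.radians(136.3)
go([.604+.09*np.cos(a),-.0215+.09*np.sin(a),.1335],46.3)
```

```text
t 30.82 pos [0.4876 0.0887 0.1338] psi 46.56 xdown [ 0.0008  0.0005 -1.    ] q [-0.0462  0.4927  1.8402  0.0007  0.8079 -0.8593] F [-0.1187  0.1049 -3.1035] Mo [ 0.0186  0.0247 -0.0308] w 0.0213
shift [  0.3405 -70.3158   0.4407] | 70.3179594216825
turn 0.004513386189413993 or half-turned -3.137079267400379 q6 -0.85933790890984
tilt fix rotvec [0.     0.0009 0.0003]
```

{"fn": "play_rows", "kwargs": {
  "rows": "0 0 0 0.3 -8 0.5 0.9;0.005 0 0 0 -8 0 0.9;0 0 0 0 -8 0 0.9;0 0 0 0 -5 0 0.9;0 0 0 0 -4 0 0.9;0 0 0 0 -4 0 0.9;0 0 0 0 -4 0 0.9;0 0 0 0 -3 0 0.9"
}}

```text
time: 31.48
position: [0.5197, 0.0584, 0.1332]
tool_rot: [-0.278, 0.65, 0.278, 0.65]
ft_force: [0.1, -0.0, -1.4]
grip_width: 0.0215
```

```bash
python3 trq.py
```

```text
t 31.48 pos [0.5197 0.0584 0.1332] psi 46.36 xdown [-0.0001 -0.     -1.    ] q [-0.1019  0.5225  1.7731 -0.      0.8461 -0.9111] F [ 0.0675 -0.0379 -1.4139] Mo [ 0.0418 -0.0003 -0.0353] w 0.0215
Ftool [ 1.4139 -0.0751  0.0192]
r 0.11619259174854335 handle ang 136.53459935138525 Mz about nut -0.03754627334154621
```

{"fn": "play_rows", "kwargs": {
  "rows": "0 0 0 0 -3 0 0.9;0 0 0 0 -3 0 0.9;0 0 0 0 -3 0 0.9;0 0 0 0 -3 0 0.9;0 0 0 0 -3 0 0.9;0 0 0 0 0 0 0.9"
}}

```text
time: 31.98
position: [0.531, 0.0479, 0.1333]
tool_rot: [-0.278, 0.65, 0.278, 0.65]
ft_force: [0.1, 0.7, -2.2]
grip_width: 0.0214
```

```bash
python3 trq.py
```

```text
t 31.98 pos [0.531  0.0479 0.1333] psi 46.34 xdown [ 0.001  -0.0002 -1.    ] q [-0.1197  0.5327  1.7485 -0.0002  0.8594 -0.9284] F [ 0.0655  0.7029 -2.1683] Mo [-0.0161  0.07   -0.0374] w 0.0214
Ftool [2.1682 0.4397 0.5527]
r 0.10072437280722525 handle ang 136.45481507633818 Mz about nut -0.0933099255494066
```

{"fn": "play_rows", "kwargs": {
  "rows": "0 0 0 0 -3 0 0.9;0 0 0 0 -3 0 0.9;0 0 0 0 -3 0 0.9;0 0 0 0 -1.5 0 0.9;0 0 0 0 0 0 0.9"
}}

```text
time: 32.4
position: [0.5383, 0.0408, 0.1333]
tool_rot: [-0.278, 0.65, 0.278, 0.65]
ft_force: [0.5, -0.7, -2.3]
grip_width: 0.0214
```

```bash
python3 trq.py
```

```text
t 32.4 pos [0.5383 0.0408 0.1333] psi 46.34 xdown [ 0.0006 -0.0001 -1.    ] q [-0.1315  0.54    1.7315 -0.0001  0.8695 -0.9402] F [ 0.5342 -0.7252 -2.3121] Mo [0.0307 0.0413 0.027 ] w 0.0214
Ftool [ 2.3125 -0.886  -0.1566]
r 0.09050101018832943 handle ang 136.52863219806915 Mz about nut 0.041350560108866674
```

{"fn": "play_rows", "kwargs": {
  "rows": "0.04 0 0 0 -0.1 3.6 0.9;0.04 0 0 0 -0.1 3.6 0.9"
}}

```text
time: 32.57
position: [0.5431, 0.0465, 0.1333]
tool_rot: [-0.251, 0.661, 0.252, 0.661]
ft_force: [0.6, 1.6, -2.6]
grip_width: 0.0214
```

```bash
python3 trq.py|tail -1
```

```text
r 0.09126535805401532 handle ang 131.8667400934592 Mz about nut 0.0237327604896352
```

{"fn": "play_rows", "kwargs": {
  "rows": "0.04 0 0 0 -0.1 3.6 0.9"
}}

```text
time: 32.65
position: [0.546, 0.049, 0.1333]
tool_rot: [-0.238, 0.665, 0.239, 0.666]
ft_force: [0.9, 2.7, -2.0]
grip_width: 0.0214
```

```bash
python3 trq.py|tail -1
```

```text
r 0.09132551548239227 handle ang 129.42701925736958 Mz about nut 0.018352271746298388
```

{"fn": "play_rows", "kwargs": {
  "rows": "0.04 0 0 0 -0.1 3.6 0.9"
}}

```text
time: 32.73
position: [0.5488, 0.0514, 0.1333]
tool_rot: [-0.225, 0.67, 0.225, 0.671]
ft_force: [-0.6, 2.0, -1.9]
grip_width: 0.0212
```

```bash
python3 trq.py|tail -1
```

```text
r 0.09143518185672322 handle ang 127.13608357036995 Mz about nut 0.24513472586005094
```

{"fn": "play_rows", "kwargs": {
  "rows": "0.03 0 0 0 -0.1 2.7 0.9"
}}

```text
time: 32.82
position: [0.5505, 0.0528, 0.1332]
tool_rot: [-0.215, 0.674, 0.216, 0.673]
ft_force: [0.0, 1.1, -2.1]
grip_width: 0.0217
```

```bash
python3 trq.py|tail -1
```

```text
r 0.09157377515856441 handle ang 125.72435577571514 Mz about nut 0.4060505050105089
```

{"fn": "play_rows", "kwargs": {
  "rows": "0.03 0 0 0 -0.1 2.7 0.9"
}}

```text
time: 32.9
position: [0.5524, 0.0543, 0.1331]
tool_rot: [-0.205, 0.677, 0.206, 0.676]
ft_force: [-1.3, 0.5, -2.0]
grip_width: 0.0214
```

```bash
python3 trq.py|tail -1
```

```text
r 0.09167294292071926 handle ang 124.26628703714547 Mz about nut 0.7529009437239614
```

{"fn": "play_rows", "kwargs": {
  "rows": "0.03 0 0 0 -0.1 2.7 0.9"
}}

```text
time: 32.98
position: [0.554, 0.0556, 0.133]
tool_rot: [-0.196, 0.681, 0.196, 0.678]
ft_force: [-3.3, 0.5, -2.0]
grip_width: 0.0213
```

```bash
python3 trq.py|tail -1
```

```text
r 0.09189158549399883 handle ang 122.96871409454604 Mz about nut 1.0901840249810792
```

{"fn": "play_rows", "kwargs": {
  "rows": "0.03 0 0 0 -0.1 2.7 0.9"
}}

```text
time: 33.07
position: [0.5555, 0.0567, 0.1328]
tool_rot: [-0.186, 0.684, 0.186, 0.68]
ft_force: [-4.4, -0.1, -1.5]
grip_width: 0.0214
```

```bash
python3 trq.py
```

```text
t 33.07 pos [0.5555 0.0567 0.1328] psi 30.51 xdown [-0.0053 -0.001  -1.    ] q [-0.0976  0.5626  1.681  -0.0019  0.9032 -0.6289] F [-4.4159 -0.1219 -1.5311] Mo [-0.1365  0.6518  0.9348] w 0.0214
Ftool [ 1.5545  2.1343 -3.8584]
r 0.0920364231274608 handle ang 121.82100817827579 Mz about nut 1.2860140286207977
```

Torque climbed straight through 0.6 N·m to 1.29 N·m with no plateau. It did so at the same nut angle as before, although the spanner sat about 2 mm differently, so the nut is at its stop. I'll back off to the middle of the jaw slack and withdraw.

{"fn": "play_rows", "kwargs": {
  "rows": "-0.04 0 0 0 -0.05 -3.6 0.9;-0.04 0 0 0 -0.05 -3.6 0.9;-0.04 0 0 0 -0.05 -3.6 0.9;-0.04 0 0 0 -0.05 -3.6 0.9;-0.04 0 0 0 -0.05 -3.6 0.9;-0.04 0 0 0 -0.05 -3.6 0.9;-0.02 0 0 0 -0.05 -1.8 0.9;0 0 0 0 0 0 0.9"
}}

```text
time: 33.73
position: [0.5389, 0.0422, 0.1332]
tool_rot: [-0.272, 0.653, 0.272, 0.653]
ft_force: [-0.0, -0.2, -2.0]
grip_width: 0.0216
```

```bash
python3 trq.py
```

```text
t 33.73 pos [0.5389 0.0422 0.1332] psi 45.21 xdown [-0.0004  0.0001 -1.    ] q [-0.1288  0.5412  1.7291  0.0001  0.8717 -0.918 ] F [-0.0465 -0.1537 -1.9741] Mo [0.0868 0.0301 0.0211] w 0.0216
Ftool [ 1.9741 -0.076  -0.1415]
r 0.09104507248211517 handle ang 135.63783567447388 Mz about nut 0.034067557173735184
```

{"fn": "play_rows", "kwargs": {
  "rows": "0 0 0 0 3 0 0.9;0 0 0 0 4 0 0.9;0 0 0 0 4 0 0.9;0 0 0 0 4 0 0.9"
}}

```text
time: 34.07
position: [0.5281, 0.0533, 0.1332]
tool_rot: [-0.272, 0.653, 0.272, 0.653]
ft_force: [-1.3, 0.1, -3.0]
grip_width: 0.0217
```

```bash
python3 trq.py
```

```text
t 34.07 pos [0.5281 0.0533 0.1332] psi 45.21 xdown [-0.0004  0.0001 -1.    ] q [-0.1102  0.5309  1.7534  0.0001  0.8578 -0.8994] F [-1.2759  0.0516 -3.0271] Mo [ 0.0456  0.1144 -0.0341] w 0.0217
Ftool [ 3.0276  0.9407 -0.8616]
r 0.10654041138454695 handle ang 135.43042104749543 Mz about nut 0.057382702894443825
```

{"fn": "play_rows", "kwargs": {
  "rows": "0 0 0 0 10 0 0.9;0 0 0 0 16 0 0.9;0 0 0 0 17 0 0.9;0 0 0 0 17 0 0.9;0 0 0 0 20 22 0.9;0 0 0 0 20 25 0.9;0 0 0 0 20 25 0.9;0 0 0 0 20 25 0.9"
}}

```text
time: 34.73
position: [0.4956, 0.2225, 0.1333]
tool_rot: [-0.272, 0.653, 0.272, 0.652]
ft_force: [0.7, 0.4, -2.6]
grip_width: 0.0213
```

Run:
```python
from h import *
go([.5766,.3004,.134],101)
```

```text
t 34.73 pos [0.4956 0.2225 0.1333] psi 45.24 xdown [-0.001  -0.0001 -1.    ] q [ 0.2161  0.5441  1.7219  0.0002  0.8766 -0.5737] F [ 0.6814  0.3674 -2.5773] Mo [-0.0083  0.0035 -0.0615] w 0.0213
shift [ -0.7643  -2.6982 112.355 ] | 112.39003063133379
turn -0.9731164245184003 or half-turned 2.168476229071393 q6 -0.5736555024585902
tilt fix rotvec [ 0.     -0.0008 -0.0007]
```

{"fn": "play_rows", "kwargs": {
  "rows": "0 0 0 0 -0.7 28 0.9;0 0 0 0 -0.7 28 0.9;0 0 0 0 -0.7 28 0.9;0 0 0 0 -0.6 28 0.9;-0.108 0 0 0 0 0 0.9;-0.108 0 0 0 0 0 0.9;-0.108 0 0 0 0 0 0.9;-0.108 0 0 0 0 0 0.9"
}}

```text
time: 35.4
position: [0.576, 0.299, 0.1326]
tool_rot: [-0.407, 0.579, 0.408, 0.577]
ft_force: [-0.4, -0.1, -2.3]
grip_width: 0.0213
```

{"fn": "play_rows", "kwargs": {
  "rows": "-0.108 0 0 10 0 0 0.9;-0.108 0 0 15 0 0 0.9;-0.108 0 0 15 0 0 0.9;-0.108 0 0 15 0 0 0.9;-0.108 0 0 15 0 0 0.9;0 0 0 15 0 0 0.9;0 0 0 10 0 0 0.9;0 0 0 0 0 0 0.9"
}}

```text
time: 36.07
position: [0.5749, 0.298, 0.0357]
tool_rot: [-0.544, 0.452, 0.547, 0.448]
ft_force: [-0.1, 0.0, -2.1]
grip_width: 0.0216
```

Run:
```python
from h import *
go([.5766,.3004,.0087],101)
```

```text
t 36.07 pos [0.5749 0.298  0.0357] psi 100.94 xdown [-0.006  -0.0018 -1.    ] q [ 0.3058  0.797   1.4936  0.0001  0.8573 -1.456 ] F [-0.1186  0.0379 -2.0676] Mo [0.056  0.08   0.0057] w 0.0216
shift [26.9568 -2.2666  2.0977] | 27.133158458508454
turn -0.000971823701458669 or half-turned 3.1406208298883342 q6 -1.4560224533745383
tilt fix rotvec [ 0.     -0.0007 -0.0063]
```

{"fn": "play_rows", "kwargs": {
  "rows": "0 0 0 7 0 1 0.9;0 0 0 7 0 1 0.9;0 0 0 5 0 0 0.9;0 0 0 0 0 0 0.9;0 0 0 0 0 0 0.9"
}}

```text
time: 36.48
position: [0.5779, 0.2998, 0.0192]
tool_rot: [-0.545, 0.45, 0.545, 0.45]
ft_force: [-0.3, -0.2, -2.3]
grip_width: 0.0215
```

Run:
```python
from h import *
state()
```

```text
t 36.48 pos [0.5779 0.2998 0.0192] psi 100.91 xdown [-0.0003 -0.0001 -1.    ] q [ 0.3072  0.8229  1.4931 -0.      0.8259 -1.4539] F [-0.2828 -0.2305 -2.2626] Mo [0.0248 0.0494 0.0407] w 0.0215
```

{"fn": "play_rows", "kwargs": {
  "rows": "0 0 0 2 0 0 0.9;0 0 0 1.5 0 0 0.9;0 0 0 0 0 0 0.9"
}}

```text
time: 36.73
position: [0.578, 0.2997, 0.0158]
tool_rot: [0.545, -0.45, -0.545, -0.45]
ft_force: [-0.2, -0.5, -2.5]
grip_width: 0.0216
```

Run:
```python
from h import *
state()
```

```text
t 36.73 pos [0.578  0.2997 0.0158] psi 100.9 xdown [ 0.0001 -0.     -1.    ] q [ 0.307   0.8279  1.4939 -0.      0.8197 -1.454 ] F [-0.2479 -0.4891 -2.5331] Mo [ 0.0435  0.0375 -0.013 ] w 0.0216
```

{"fn": "play_rows", "kwargs": {
  "rows": "0 0 0 2 0 0 0.9;0 0 0 2 0 0 0.9;0 0 0 1.5 0 0 0.9;0 0 0 0 0 0 0.9"
}}

```text
time: 37.07
position: [0.5781, 0.2998, 0.0102]
tool_rot: [0.545, -0.45, -0.545, -0.45]
ft_force: [-1.0, -0.1, -0.1]
grip_width: 0.0216
```

Run:
```python
from h import *
state()
```

```text
t 37.07 pos [0.5781 0.2998 0.0102] psi 100.91 xdown [ 0.0003  0.     -1.    ] q [ 0.3071  0.8362  1.4948 -0.0001  0.8102 -1.454 ] F [-1.0266 -0.0864 -0.0633] Mo [ 0.042  -0.0837  0.0229] w 0.0216
```

{"fn": "play_rows", "kwargs": {
  "rows": "0 0 0 1 0 0 0.9;0 0 0 0 0 0 0.9"
}}

```text
time: 37.23
position: [0.5781, 0.2998, 0.0095]
tool_rot: [0.545, -0.45, -0.545, -0.45]
ft_force: [-1.7, -0.8, 0.9]
grip_width: 0.0215
```

Run:
```python
from h import *
state()
```

```text
t 37.23 pos [0.5781 0.2998 0.0095] psi 100.91 xdown [ 0.0005  0.0001 -1.    ] q [ 0.3072  0.8373  1.495  -0.0001  0.8088 -1.454 ] F [-1.7019 -0.7904  0.9038] Mo [ 0.0274 -0.1552 -0.0364] w 0.0215
```

{"fn": "play_rows", "kwargs": {
  "rows": "0 0 0 0 0 0 0.4;0 0 0 0 0 0 0.4;0 0 0 0 0 0 0.4;0 0 0 0 0 0 0.4;0 0 0 0 0 0 0.4;0 0 0 -10 0 0 0.4;0 0 0 -30 0 0 0.4;0 0 0 -35 0 0 0.4"
}}

```text
time: 37.9
position: [0.576, 0.2991, 0.0831]
tool_rot: [-0.544, 0.452, 0.546, 0.448]
ft_force: [0.9, -0.1, -0.1]
grip_width: 0.0515
```

{"fn": "play_rows", "kwargs": {
  "rows": "0 0 0 -35 0 0 0.4;0 0 0 -35 0 0 0.4;0 0 0 -35 0 0 0.4;0 0 0 0 25 25 0.4;0 0 0 0 25 25 0.4;0 0 0 0 25 25 0.4;0 0 0 0 25 25 0.4;0 0 0 0 25 25 0.4"
}}

```text
time: 38.57
position: [0.4302, 0.3995, 0.1903]
tool_rot: [0.545, -0.45, -0.545, -0.451]
ft_force: [0.9, 0.4, -1.1]
grip_width: 0.0517
```

{"fn": "play_rows", "kwargs": {
  "rows": "0 0 0 0 25 25 0.4;0 0 0 0 20 25 0.4;0 0 0 0 0 0 0.4;0 0 0 0 0 0 0.4"
}}

```text
time: 38.9
position: [0.3765, 0.4404, 0.1901]
tool_rot: [0.546, -0.449, -0.546, -0.45]
ft_force: [0.6, 0.3, -0.5]
grip_width: 0.0524
```

Run:
```python
from hexa import *
state()
bs=[imaging.camera("top") for _ in range(4)];b=np.mean(bs,0).astype(np.uint8);a=snap("scene","s9")
hexfit(b,.144,-169)
p=cv2.imread("pics/top0.png")
d=cv2.absdiff(cv2.GaussianBlur(b,(5,5),0),cv2.GaussianBlur(p,(5,5),0)).max(2)
for n,(x0,x1,y0,y1) in dict(mill=(220,255,148,190),caddy=(280,315,130,162),bowl=(325,368,150,195),mug=(276,320,228,262)).items(): print(n,"pix diff>40:",(d[y0:y1,x0:x1]>40).sum())
h=cv2.cvtColor(b,cv2.COLOR_BGR2HSV);m=cv2.inRange(h,(105,130,60),(130,255,255));m[:150]=0;m[260:]=0;m[:,:140]=0;m[:,220:]=0
c=cv2.findContours(m,0,2)[0]
if c: print(cv2.minAreaRect(max(c,key=cv2.contourArea)))
A=cv2.resize(a[150:270,170:300],(400,370),interpolation=cv2.INTER_CUBIC);B=cv2.resize(b[125:265,140:320],(476,370),interpolation=cv2.INTER_CUBIC)[:, :400]
B=cv2.resize(b[125:265,140:320],(400,370),interpolation=cv2.INTER_CUBIC)
cv2.imwrite("pics/c9.png",np.hstack([A,B]))
```

```text
t 38.9 pos [0.3765 0.4404 0.1901] psi 101.12 xdown [ 0.0009  0.0004 -1.    ] q [ 0.6709  0.5054  1.5836 -0.0003  1.0517 -1.0938] F [ 0.6235  0.2567 -0.4923] Mo [ 0.0837 -0.0017  0.0814] w 0.0524
centre [ 0.6038 -0.0215] flat normal deg mod60 47.81612397104898 apothem 0.024826586760421147 rms 0.3712205094593996 n 372
mill pix diff>40: 0
caddy pix diff>40: 0
bowl pix diff>40: 0
mug pix diff>40: 48
((179.49998474121094, 214.0), (35.49702072143555, 6.471832275390625), 78.69007110595703)
```

View pics/c9.png

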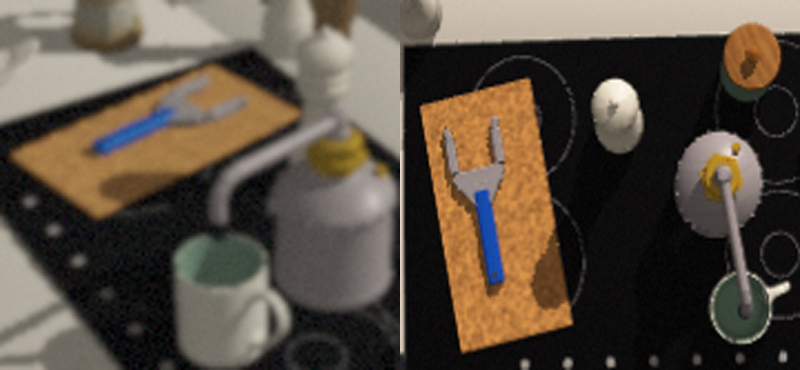

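Run:
```python
from h import *
robot.hand_in();print(readout.get_obs()["time"])
```

```text
the job is handed in; nothing more can be done
the job is handed in; nothing more can be done
```

The job is handed in at about 39 s of the 72 s allowed. I believe the nut is at its stop, but that rests on torque, because I could not read the nut's turn angle directly.

- **Spout:** I swung it about 48° by the tube. The outlet measured about 2 mm from the centre of the mug mouth, and the last picture still shows it over the mug.
- **Nut by hand:** I ran it down in two strokes on the collar. The torque rose from about 0.2 N·m to 0.44–0.57 N·m, so I took it as snug. Camera fits of the hexagon show about 126° of turn.
- **Nut by spanner:** It turned a further 22° at about 0.6 N·m, and the torque then climbed to 1.66 N·m. I put the spanner on a second time to check. The torque climbed past 0.6 to 1.29 N·m with no easy turning, at the same angle.
- **Spanner and other things:** The spanner lies flat on the cork mat almost exactly where it was. The mill, caddy and bowl show no change in the top picture. The mug area differs only where the spout now crosses it.

**Checks that disagreed or went less well:**
- The last hexagon fit reads 1.5° looser than the one after the first tightening. That is either fit noise or a slight spring-back from the stop.
- If the nut's starting mark lines up with the boiler handle (my guess), the turns would add up to about 2.9 rad, short of the 3.1 rad stop. I trusted the torque over that guess.
- The first time I drew the spanner off, it caught briefly at about 27–30 N. It came off freely the second time.

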